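# Refit a box lid with its hinge pin

## Task

The lid of the small grey dish box has come off. Set the lid back on the box with its knuckle between the two box knuckles and let go, take the metal hinge pin from its stand and lay it in the vee cradle, thin end towards the knuckles, and let go so that it settles, then slide it through all three knuckles until its shoulder is against the first one. Finally fold the keeper bar fully down across the vee behind the pin, and leave the other things where they are.

Things in the scene. Friction and masses are not known exactly. Their poses are not given: they have to be found in the camera images.
- box: Fixed open grey box 90 x 84 mm, rim 50 mm above the bench, walls 4 mm, on a base (20 mm high) that also carries hinge knuckles, vee cradle and keeper. Origin: its centre on the bench; z up. The hinge axis runs along box y at x = +61, z = 52 mm; the pin goes in from the +y side, moving to -y. Lid seated: lid origin at box (0, 0, 50) mm, same yaw. Box yaw is within 0.12 rad of the world's.
- hinge (a point): Middle of the hinge axis, box frame (61, 0, 52) mm; axes as the box's, hinge axis along y. The box's two steel knuckles (20 mm outside diameter, 11 mm hole) lie on it at y = +12.5..+27.5 and -27.5..-12.5 mm; the 25 mm gap between takes the lid's knuckle.
- vee (a point): Middle of the vee cradle, on the axis that the pin's 16 mm handle takes in it: box frame (61, 74.5, 52) mm, in line with the hinge. The 90-degree vee runs from box y 30 to 119 mm, open at the end; its upper edges are at z = 48 mm, 14.6 mm apart inside, 29 mm over the outside.
- vee_end (a point): Open end of the vee, on the pin's axis: box frame (61, 119, 52) mm. With the pin origin at box y = 97 mm the tip is just outside the first knuckle, the pin lies stably and the last 28 mm of its handle stick out beyond this point. Beyond it the space is free down to the base, 20 mm above the bench; a fixed black mains cord rises 50 mm or more away, on the +x side.
- lid: Loose grey lid, 0.16 kg: plate 94 x 88 x 5 mm with a centred black grip bar, 40 mm long (lid y), 12 mm thick (lid x), from 5 to 36 mm above the underside. Origin: centre of the underside; z up; x points to its knuckle. Four round-ended tongues under it, 10 mm long, fit inside the box's corners with 2.5 mm play each way; on the bench it stands on them, origin at z = 10 mm.
- lid_knuckle (a point): Centre of the lid's steel knuckle, lid frame (61, 0, 2) mm: 18 mm long along lid y, 20 mm outside diameter, hole 11 mm. It drops into the gap between the box knuckles (3.5 mm play each side). Its axes are those of the lid.
- pin: Loose metal hinge pin, 0.08 kg, lying level: handle 16 mm diameter, 50 mm long; shaft 8 mm diameter, 66 mm long with a cone on its last 9 mm. Origin: on its axis at the shoulder between them; its y axis runs along it, handle to +y, shaft to -y. Centre of mass in the handle, 9 mm from the shoulder. It may roll about its y axis. Home: origin at box (61, 27.5, 52) mm.
- pin_tip (a point): Tip of the shaft's cone, pin frame (0, -66, 0) mm.
- pin_end (a point): Flat end of the handle, pin frame (0, 50, 0) mm; push here to slide the pin (a few N). Home: box y = 77.5 mm.
- stand: Fixed white stand on which the pin lies at the start, along stand y, pin axis 30 mm above the bench, pin origin above the stand's origin (on the bench). Notched posts 8 mm thick at stand y = +14 mm (under the handle) and -48 mm (under the shaft), up to 33 mm high; foot 5 mm thick, 40 mm wide, from y = -54 to +32 mm. The last 32 mm of the handle overhang free.
- keeper (a joint): Keeper bar's hinge, rad: 0 = folded down level across the vee behind the pin's handle; 1.57 = upright; 2.2 = leaning fully outward (to box -x). Starts at 1.55 to 2.1. Friction holds it where it is left (about 0.02 N m). It folds down only when the pin is home.
- keeper_tip (a point): Free end of the keeper bar (8 x 8 mm, 42 mm from pivot to end). It swings in the plane y = 86 mm of the box frame about a pivot at x = 34, z = 52 mm; folded down, the tip is at (76, 86, 52) mm. The bar's fork is 17 mm wide along y and reaches up to z = 56 mm.
- amber_bottle: Brown bottle with black cap, 45 mm wide, 92 mm tall, a bystander. Origin: centre of its underside.
- beaker: Small empty beaker, 48 mm wide, 58 mm tall, a bystander. Origin: centre of its underside.
- marker: Marker pen 135 mm long, lying on the bench, a bystander. Origin: centre of its underside.

How it is judged:
By the outcome, as a careful person would: the job done as asked, in the order asked, and still so for the second after the job is handed in, with the robot touching nothing.
It also fails if it takes over 58 s, if anything falls off the work surface, if the arm or the gripper's body presses on something with over 40 N, if the wrist force passes 120 N, or if a joint passes its speed limit or range.

## Robot

A 6-joint arm with a two-finger parallel gripper is mounted at the origin on the work surface; the furniture and walls round the work are solid. World frame = base frame: x ahead of the robot, y to its left, z up, the work surface at z = 0. Lengths are in m, angles in rad, forces in N, time in s.
With the tool pointing down it reaches from about 0.3 to 0.875 m from the base axis. Payload 4.2 kg.
Tool frame: the origin (TCP) lies at the very end of the fingers, on their centre line; the grasp point (between the pads) lies ctrl.tcp_to_grasp behind it (ctrl.tcp_to_grasp is the distance from the TCP to the grasp point, in m); z points along the fingers, y is the line along which they close (so a half turn about z gives the same grasp; the last joint's range is limited). The gripper opens to 85 mm and grips with 20 to 120 N. Pads are 22 mm wide; open, the fingers measure 114 mm over their backs; the gripper's body (76 mm by 85 mm) begins 54 mm behind the grasp point. The pads swing forward as they close: fully open they stand 13 mm farther back than shut.
Start: joints at [1.182, 0.32, 1.565, -0, 1.257, -0.02], TCP at [0.207, 0.536, 0.231] pointing down, gripper open.
Joint ranges: [-3.11, 3.11], [-0.84, 2.01], [0.21, 2.61], [-1.34, 4.49], [0.05, 2.63], [-2.56, 2.56]. Speed limits (rad/s): [2.57, 2.57, 3.14, 3.14, 3.14, 3.14].

## Interface

Orientations are given as a rotation vector (axis times angle).
In Python, from cell import monitor, optics, job, ctrl gives the robot as it stands.
- The arm moves only by the tool jog_arm, never from a script. Its argument "commands" is text: rows parted by semicolons, each of 5 numbers parted by spaces: the shift along the tool's x, y, z in m, then the turn about the tool's z in rad, then the finger opening in m, from 0 to 0.0854. In form: dx dy dz roll claw; .... A call has 1 to 10 rows; each row shifts and turns the commanded pose from where the row before left it, along the tool's axes as they then stand; what a row does not reach is not made up. A row lasts 1/8 s, in which the tool goes at most 62.5 mm and 10.7 degrees, less where a joint would pass 70% of its speed; a pose out of reach is approached as far as the arm can. A call with a gripper value outside its range is refused whole. The fingers move at their own pace and stop on an object; "newtons" is the grip in N (left out, the last holds). Time passes only in rows, so rows that do not move let the fingers close. It gives the time, the measured TCP pose, the force, the opening and the grip force at its end, in the units of the state.
- monitor.observe(): the state, without advancing time (a new reading comes with each control period).
- optics.snapshot(name): name is "scene" or "side" or "wrist"; returns (picture, depth): 420x560x3 uint8, red, green, blue; 420x560 float32, m along the optical axis (not along the pixel's ray), 0 where there is no reading.
- optics.camera_params(name): a dict with "camera_matrix" (3x3 intrinsics, pixels), "extrinsics" (4x4, takes a point from camera to world coordinates); the wrist camera has in their place "hand_eye" (4x4, takes a point from camera to tool coordinates, whose origin is the TCP and whose axes are the flange's). Camera axes: x right, y down, z forward; pixel columns grow to the right and rows downward; lengths in m; the calibration is good to about 2 mm. The wrist camera is an equidistant fisheye: a pixel r from the principal point sees the ray r / f radians off the axis. A picture is of the moment at which its call begins: read the wrist's pose just before it. camera_params takes no time and is no camera call.
- job.finish_job(): hands the job in; it is judged then, once.
The state is a dict: "t": time; "joint_pos": joint angles; "qvel": joint speeds; "joint_torque": joint torques, N m; "eef_pos": TCP position; "orientation": TCP orientation; "contact_force": force on the tool from outside, world axes, zero at the start; "ft_torque": the same for the moment, N m; "finger_gap": finger opening in m; "grasp_force": force on a finger pad.
Only numpy, scipy, OpenCV 4.12 (cv2) and the standard library are available. Lean on these libraries where they do the work, as an engineer would, in place of code of your own. Each camera call takes 0.05 s, during which the arm holds its last target. There are 200 camera calls.

## Working session

There is one attempt and no reset: what is moved stays moved. The work goes in short steps, Python scripts to look and compute and a tool call to move; the robot and the scene stay as the last step left them, time stands still between calls to the robot, and variables do not carry over. Pictures are saved under pics/ and viewed, at most 10 in all, crops included, and the job is handed in when it is done.

Besides the shell and the picture viewer there is one more tool, called after "Call:" in YAML: its name, and indented under it one key for each argument. jog_arm: Moves the arm, as the interface text tells. Its arguments: {"type":"object","properties":{"commands":{"type":"string"},"newtons":{"type":"number"}},"required":["commands"]}

```bash
ls; mkdir -p pics
python3 - <<'E'
from cell import monitor, optics, job, ctrl
import cv2,numpy as np
s=monitor.observe();print(s['t'],s['eef_pos'],s['orientation'],s['finger_gap'],ctrl.tcp_to_grasp)
for n in("scene","side","wrist"):
    p,d=optics.snapshot(n);np.savez(f'pics/{n}0.npz',p=p,d=d)
    cv2.imwrite(f'pics/{n}0.png',p[:,:,::-1]);q=optics.camera_params(n);print(n,{k:np.round(v,4).tolist() if not isinstance(v,str) else v for k,v in q.items()},(d>0).mean())
a=cv2.imread('pics/scene0.png');b=cv2.imread('pics/side0.png')
E
```

```text
pics
0.0 [0.20710475 0.53590942 0.2305048 ] [-5.75966363e-01 -3.08797373e+00  2.67588493e-03] 0.08523442792742002 0.0187
scene {'camera_matrix': [[390.9199, 0.0, 276.6488], [0.0, 390.9199, 206.5736], [0.0, 0.0, 1.0]], 'extrinsics': [[-0.721, -0.4506, 0.5264, 0.0464], [-0.6926, 0.4469, -0.5661, 0.1714], [0.0198, -0.7728, -0.6343, 0.5925], [0.0, 0.0, 0.0, 1.0]]} 0.995922619047619
side {'camera_matrix': [[459.5306, 0.0, 277.8644], [0.0, 459.5306, 215.3884], [0.0, 0.0, 1.0]], 'extrinsics': [[-0.6816, -0.632, 0.3686, 0.1752], [-0.7317, 0.5927, -0.3367, 0.0039], [-0.0057, -0.4992, -0.8665, 0.8794], [0.0, 0.0, 0.0, 1.0]]} 0.9963095238095238
wrist {'camera_matrix': [[325.1923, 0.0, 282.5779], [0.0, 325.1923, 207.2155], [0.0, 0.0, 1.0]], 'hand_eye': [[0.001, -0.9472, -0.3208, 0.0825], [1.0, 0.0009, 0.0007, -0.0012], [-0.0004, -0.3208, 0.9472, -0.1427], [0.0, 0.0, 0.0, 1.0]]} 0.9958928571428571
```

View pics/scene0.png

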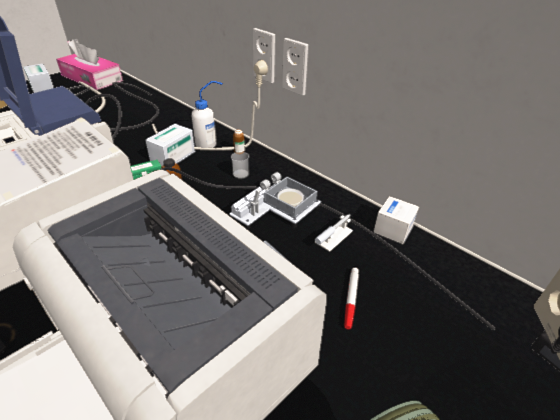

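View pics/side0.png

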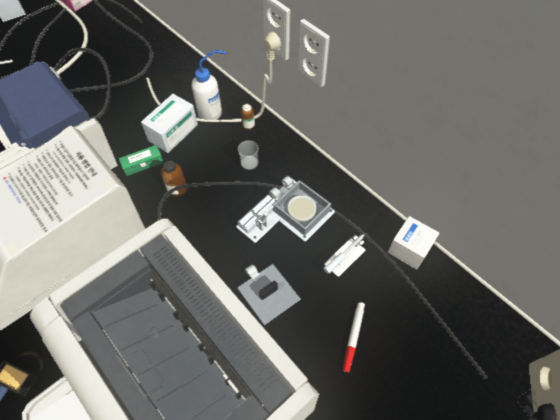

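```bash
cat > h.py <<'E'
import numpy as np,cv2
from scipy.spatial.transform import Rotation as R
from cell import monitor,optics,job,ctrl
def cloud(n,p,d):
    "organised world points"
    q=optics.camera_params(n);K=q['camera_matrix'];v,u=np.mgrid[:420,:560]
    x=(u-K[0,2])/K[0,0];y=(v-K[1,2])/K[1,1]
    if n=='wrist':
        r=np.hypot(x,y)+1e-9;t=np.tan(r)/r;x,y=x*t,y*t
    P=np.stack([x*d,y*d,d,np.ones_like(d)],-1)
    return P,q
def world(n,p,d,s=None):
    P,q=cloud(n,p,d)
    if n=='wrist':
        T=np.eye(4);T[:3,:3]=R.from_rotvec(s['orientation']).as_matrix();T[:3,3]=s['eef_pos'];E=T@q['hand_eye']
    else:E=q['extrinsics']
    return (P@np.array(E).T)[...,:3]
E
python3 - <<'E'
from h import *
for n in('side','scene'):
    z=np.load(f'pics/{n}0.npz');p,d=z['p'],z['d'];W=world(n,p,d)
    if n=='side':
        for nm,(u,v) in dict(boxfloor=(300,208),lidplate=(283,302),grip=(266,287),stand=(345,258),lknuckle=(251,271),marker=(354,336),bench=(320,290),bottle=(172,168),beaker=(248,148),cord=(240,184),printer=(235,263)).items():print(nm,np.round(W[v,u],3))
z=np.load('pics/side0.npz');p=z['p'][150:330,150:390]
cv2.imwrite('pics/c1.png',cv2.resize(p[:,:,::-1],None,fx=3.3,fy=3.3,interpolation=cv2.INTER_CUBIC))
E
```

```text
boxfloor [ 0.515 -0.371  0.035]
lidplate [ 0.393 -0.206  0.016]
grip [ 0.429 -0.195  0.048]
stand [ 0.377 -0.369  0.002]
lknuckle [ 0.484 -0.203  0.018]
marker [ 0.253 -0.258  0.015]
bench [ 0.364 -0.281 -0.   ]
bottle [ 0.748 -0.218  0.091]
beaker [ 0.716 -0.398  0.032]
cord [ 0.67  -0.331 -0.   ]
printer [ 0.527 -0.195 -0.   ]
```

View pics/c1.png

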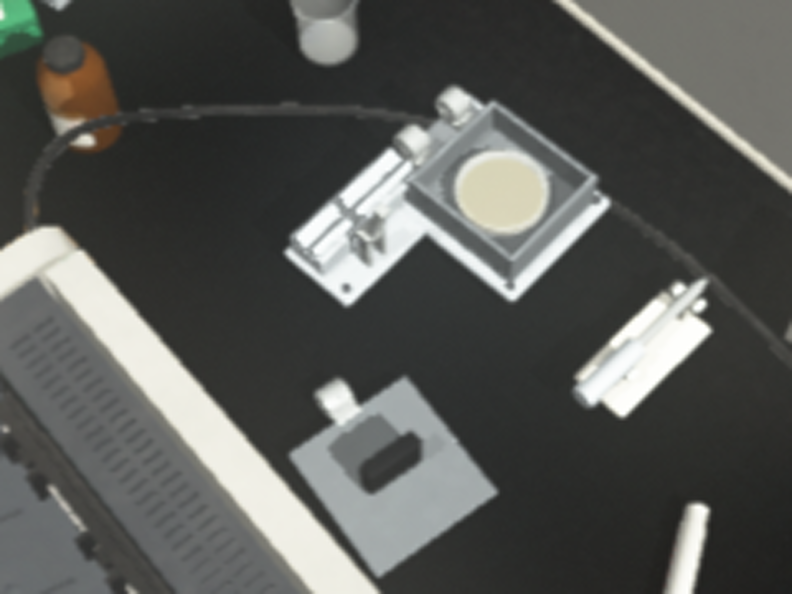

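Run:
```python
from h import *
def rect(P,nm):
    c,wh,a=cv2.minAreaRect((P[:,:2]*1000).astype(np.float32));print(nm,len(P),np.round(c,1),np.round(wh,1),round(a,1))
for n in('side','scene'):
    z=np.load(f'pics/{n}0.npz');p,d=z['p'],z['d'];W=world(n,p,d).reshape(-1,3)
    def sel(x0,x1,y0,y1,z0,z1):
        return W[(W[:,0]>x0)&(W[:,0]<x1)&(W[:,1]>y0)&(W[:,1]<y1)&(W[:,2]>z0)&(W[:,2]<z1)]
    print(n)
    b=sel(.3,.36,-.32,-.2,-.02,.01);print('bench',b[:,2].mean(),b[:,2].std())
    rect(sel(.36,.468,-.27,-.14,.012,.018),'lidplate')
    rect(sel(.36,.468,-.27,-.14,.043,.049),'griptop')
    k=sel(.472,.51,-.24,-.17,.006,.04);rect(k,'lidknuckle');print(k[:,2].max())
    rect(sel(.45,.575,-.46,-.29,.0475,.053),'boxrim')
    k=sel(.45,.62,-.46,-.2,.054,.064);rect(k[:,:],'knuckles+');print(np.round(k[::6]*1000).tolist())
    rect(sel(.32,.45,-.47,-.3,.003,.008),'foot')
    k=sel(.30,.47,-.49,-.3,.024,.042);rect(k,'pin');
    k2=k[k[:,2]>.028];c=k2[:,:2].mean(0);u=np.linalg.svd(k2[:,:2]-c)[2][0];print('pinaxis',c,u,k[:,2].max())
```

```text
side
bench -0.0007961955962060759 0.0015200635774566124
lidplate 1563 [ 426.6 -196.8] [87.7 93.3] 83.1
griptop 99 [ 427.  -196.6] [38.2 11.6] 84.0
lidknuckle 134 [ 484.4 -194.5] [48.8 24.6] 90.0
0.02413380949418753
boxrim 263 [ 519.6 -354. ] [103.5 123.9] 4.6
knuckles+ 129 [ 565.1 -334.7] [ 27.5 126.8] 16.1
[[585.0, -395.0, 59.0], [576.0, -396.0, 62.0], [576.0, -396.0, 59.0], [577.0, -388.0, 62.0], [581.0, -383.0, 59.0], [572.0, -392.0, 59.0], [575.0, -383.0, 61.0], [568.0, -394.0, 58.0], [571.0, -383.0, 58.0], [583.0, -352.0, 58.0], [580.0, -350.0, 60.0], [583.0, -346.0, 56.0], [571.0, -353.0, 62.0], [575.0, -346.0, 61.0], [569.0, -357.0, 57.0], [570.0, -349.0, 61.0], [571.0, -345.0, 59.0], [569.0, -343.0, 60.0], [566.0, -345.0, 57.0], [546.0, -279.0, 55.0], [545.0, -278.0, 54.0], [539.0, -279.0, 56.0]]
foot 547 [ 392.  -390.8] [162.9 127.4] 81.2
pin 441 [ 393.3 -397.1] [178.4 118.2] 63.1
pinaxis [ 0.37932234 -0.36701567] [0.55157316 0.83412652] 0.04131362574603803
scene
bench -0.00024043121149969465 0.0009997732890883783
lidplate 47 [ 430.6 -239.1] [ 7.6 70.6] 82.1
griptop 0 [0. 0.] [0. 0.] 0.0
lidknuckle 0 [0. 0.] [0. 0.] 0.0Traceback (most recent call last):
  File "<stdin>", line 12, in <module>
    return umr_maximum(a, axis, None, out, keepdims, initial, where)
ValueError: zero-size array to reduction operation maximum which has no identity
```

Run:
```python
from h import *
A=[]
for n in('side','scene','wrist'):
    z=np.load(f'pics/{n}0.npz');W=world(n,z['p'],z['d'],monitor.observe()).reshape(-1,3);A.append(W[z['d'].ravel()>0])
W=np.vstack(A)
g=np.zeros((22,20))
for i in range(22):
  for j in range(20):
    x0,y0=-.05+.05*i,.6-.05*j
    m=(W[:,0]>x0)&(W[:,0]<=x0+.05)&(W[:,1]<y0)&(W[:,1]>=y0-.05)
    g[i,j]=np.percentile(W[m,2],98)*100 if m.sum()>3 else -9
print('cols y from .6 down');
for i in range(22):print('%.2f'%(-.05+.05*i),' '.join('%3d'%v for v in g[i]))
z=np.load('pics/side0.npz');W=world('side',z['p'],z['d']).reshape(-1,3)
def sel(x0,x1,y0,y1,z0,z1):
    return W[(W[:,0]>x0)&(W[:,0]<x1)&(W[:,1]>y0)&(W[:,1]<y1)&(W[:,2]>z0)&(W[:,2]<z1)]
k=sel(.3,.445,-.49,-.3,.022,.045);print(np.round(k[::4]*1000).tolist())
```

```text
cols y from .6 down
-0.05 -75 -75 -75 -75   0   0   0   0   0   0 -68 -67  -9  -9  -9  -9   0   0   0  12
0.00 -75 -75 -75 -75   0   0   0   0   0   0  -9 -75  -9  19  -9   0   0   0   0   0
0.05 -75 -75 -75 -75   0   0   0   0   0   0   1  -9  20  19   0   0   0   0   0   0
0.10 -75 -75 -75 -75   0   0   0   0   0   0   1   0  -9   0   0   0   0   0   0   0
0.15  33  33  33 -75   0   0   0   0   0   0   0   0   0   0   0   0   0   0   0   0
0.20  33  32  30 -75   0   0   0   0  17  19  19  19  19  19  19   0   1   1   0   0
0.25 -75 -75 -75 -75   0   0   2   2  17  19  19  20  20  20  19   0   0   1   1   0
0.30 -75 -75 -75 -75   0   0   2   3  17  19  19  17  19  20  19   0   0   0   0   0
0.35 -75 -75 -75 -75   0   0   0 -75  17  19  19  17  19  20  19   1   1   0   3   3
0.40 -75 -75 -75 -75   0   0   0   3  16  19  19  17  19  20  19   4   4   0   0   0
0.45 -75 -75 -75 -75   0   0   3   3   3  19  19  17  19  20  19   1   2   0   4   4
0.50 -75 -75 -75 -75 -75  -7   3   3   3  19  19  19  19  20  19   0   0   8   5   3
0.55 -75 -75 -75 -75 -75   0   2   2   2  19  19  19  20  2
[... 2506 characters left out ...]
.0, 35.0], [383.0, -326.0, 38.0], [378.0, -332.0, 37.0], [373.0, -339.0, 35.0], [370.0, -348.0, 27.0], [381.0, -325.0, 38.0], [376.0, -332.0, 36.0], [373.0, -343.0, 23.0], [386.0, -320.0, 34.0], [379.0, -324.0, 37.0], [375.0, -332.0, 32.0], [370.0, -342.0, 26.0], [382.0, -318.0, 38.0], [377.0, -324.0, 37.0], [372.0, -332.0, 32.0], [382.0, -315.0, 38.0], [377.0, -322.0, 36.0], [372.0, -329.0, 32.0], [381.0, -314.0, 36.0], [375.0, -320.0, 36.0], [386.0, -309.0, 29.0], [379.0, -313.0, 35.0], [374.0, -319.0, 35.0], [382.0, -308.0, 33.0], [376.0, -313.0, 36.0], [372.0, -321.0, 30.0], [376.0, -309.0, 37.0], [372.0, -318.0, 28.0], [374.0, -310.0, 34.0], [375.0, -309.0, 30.0], [372.0, -309.0, 30.0]]
```

```bash
cat >> h.py <<'E'
def pose(s):
    M=R.from_rotvec(s['orientation']).as_matrix();return np.array(s['eef_pos']),np.arctan2(M[1,0],M[0,0]),M
def plan(wps,step=.045,turn=.18):
    "wps: (x,y,z,yaw_x,claw); prints rows (tool assumed pointing straight down), rounded, drift tracked"
    s=monitor.observe();p,a,_=pose(s);out=[]
    for x,y,z,yw,c in wps:
        t=np.array([x,y,z]);da=(yw-a+np.pi)%(2*np.pi)-np.pi
        n=max(1,int(np.ceil(max(np.linalg.norm(t-p)/step,abs(da)/turn))))
        for i in range(n):
            d=(t-p)/(n-i);X=np.array([np.cos(a),np.sin(a),0]);Y=np.array([np.sin(a),-np.cos(a),0])
            e=np.round([d@X,d@Y,-d[2]],4);r=np.round(-(((yw-a+np.pi)%(2*np.pi)-np.pi))/(n-i),3)
            out.append(' '.join(f'{v:g}' for v in (*e,r,c)));p=p+e[0]*X+e[1]*Y-np.array([0,0,e[2]]);a-=r
    for i in range(0,len(out),10):print('; '.join(out[i:i+10]));print()
def report():
    s=monitor.observe();p,a,M=pose(s);print('t%.2f'%s['t'],np.round(p,4),'yaw%.4f'%a,'tilt',np.round(M[:2,2],4),'gap%.4f'%s['finger_gap'],'F',np.round(s['contact_force'],1),'g%.1f'%s['grasp_force'],'j',np.round(s['joint_pos'],2))
E
python3 - <<'E'
from h import *
report();p,a,_=pose(monitor.observe())
plan([(.207,.536,.30,a-.36,.0854),(.45,-.27,.29,-.12,.0854)])
E
```

```text
t0.15 [0.2071 0.536  0.2307] yaw2.7728 tilt [-0.0005 -0.0012] gap0.0855 F [ 0.4 -0.4  0.9] g0.0 j [ 1.18  0.32  1.57  0.    1.26 -0.02]
0.0001 -0 -0.0347 0.18 0.0854; 0 -0.0001 -0.0346 0.18 0.0854; -0.0378 -0.0231 0.0005 0.133 0.0854; -0.0405 -0.0179 0.0005 0.133 0.0854; -0.0425 -0.0124 0.0005 0.133 0.0854; -0.0438 -0.0066 0.0005 0.133 0.0854; -0.0443 -0.0008 0.0005 0.133 0.0854; -0.044 0.0051 0.0005 0.133 0.0854; -0.0429 0.0109 0.0005 0.133 0.0854; -0.0411 0.0165 0.0005 0.133 0.0854

-0.0386 0.0218 0.0005 0.134 0.0854; -0.0353 0.0268 0.0005 0.133 0.0854; -0.0314 0.0312 0.0006 0.134 0.0854; -0.027 0.0352 0.0005 0.133 0.0854; -0.0221 0.0384 0.0006 0.134 0.0854; -0.0168 0.041 0.0005 0.133 0.0854; -0.0112 0.0429 0.0006 0.134 0.0854; -0.0053 0.044 0.0005 0.133 0.0854; 0.0005 0.0443 0.0006 0.134 0.0854; 0.0065 0.0438 0.0005 0.133 0.0854

0.0122 0.0427 0.0006 0.134 0.0854
```

Call:
jog_arm:
  commands: "0 0 -0.035 0.18 0.0854; 0 0 -0.035 0.18 0.0854; -0.0378 -0.0231 0.0005 0.133 0.0854; -0.0405 -0.0179 0.0005 0.133 0.0854; -0.0425 -0.0124 0.0005 0.133 0.0854; -0.0438 -0.0066 0.0005 0.133 0.0854; -0.0443 -0.0008 0.0005 0.133 0.0854; -0.044 0.0051 0.0005 0.133 0.0854; -0.0429 0.0109 0.0005 0.133 0.0854; -0.0411 0.0165 0.0005 0.133 0.0854"

```text
t: 1.4
eef_pos: [0.3095, 0.1957, 0.2972]
orientation: [2.458, 1.957, 0.0]
contact_force: [1.0, 0.4, 1.2]
finger_gap: 0.085
grasp_force: 0.0
```

Call:
jog_arm:
  commands: "-0.0386 0.0218 0.0005 0.134 0.0854; -0.0353 0.0268 0.0005 0.133 0.0854; -0.0314 0.0312 0.0006 0.134 0.0854; -0.027 0.0352 0.0005 0.133 0.0854; -0.0221 0.0384 0.0006 0.134 0.0854; -0.0168 0.041 0.0005 0.133 0.0854; -0.0112 0.0429 0.0006 0.134 0.0854; -0.0053 0.044 0.0005 0.133 0.0854; 0.0005 0.0443 0.0006 0.134 0.0854; 0.0065 0.0438 0.0005 0.133 0.0854"

```text
t: 2.65
eef_pos: [0.4376, -0.2286, 0.2916]
orientation: [-3.141, -0.014, 0.0]
contact_force: [-0.8, 0.5, -0.1]
finger_gap: 0.0857
grasp_force: 0.0
```

Call:
jog_arm:
  commands: "0.012 0.043 0.0006 0.134 0.0854; 0 0 0 0 0.0854; 0 0 0 0 0.0854"

```text
t: 3.02
eef_pos: [0.4497, -0.2695, 0.2908]
orientation: [-3.135, 0.188, 0.002]
contact_force: [-0.0, 0.8, 0.5]
finger_gap: 0.0854
grasp_force: 0.0
```

Run:
```python
from h import *
report();s=monitor.observe();p,d=optics.snapshot('wrist');np.savez('pics/w1.npz',p=p,d=d,eef=s['eef_pos'],o=s['orientation'])
cv2.imwrite('pics/w1.png',cv2.resize(p[:,:,::-1],None,fx=1.4,fy=1.4,interpolation=cv2.INTER_CUBIC))
```

```text
t3.02 [ 0.4497 -0.2695  0.2908] yaw-0.1198 tilt [-0.001   0.0013] gap0.0854 F [-0.   0.8  0.5] g0.0 j [-0.56  0.21  1.57  0.    1.37  1.13]
```

View pics/w1.png

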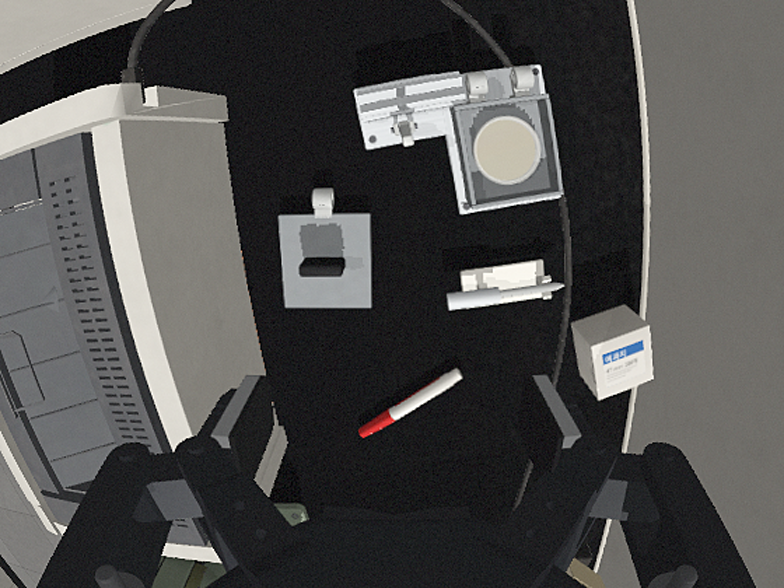

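Run:
```python
from h import *
def rect(P,nm):
    c,wh,a=cv2.minAreaRect((P[:,:2]*1000).astype(np.float32));print(nm,len(P),np.round(c,1),np.round(wh,1),round(a,1))
zs=np.load('pics/side0.npz');zw=np.load('pics/w1.npz')
for n,W,rgb in(('side',world('side',zs['p'],zs['d']),zs['p']),('wrist',world('wrist',zw['p'],zw['d'],dict(eef_pos=zw['eef'],orientation=zw['o'])),zw['p'])):
    W=W.reshape(-1,3);rgb=rgb.reshape(-1,3).astype(int);print(n)
    def sel(x0,x1,y0,y1,z0,z1):
        return W[(W[:,0]>x0)&(W[:,0]<x1)&(W[:,1]>y0)&(W[:,1]<y1)&(W[:,2]>z0)&(W[:,2]<z1)]
    b=sel(.3,.36,-.32,-.2,-.02,.01);print('bench',b[:,2].mean(),b[:,2].std())
    rect(sel(.36,.48,-.27,-.145,.0105,.0195),'lidplate')
    rect(sel(.36,.468,-.27,-.14,.040,.053),'griptop')
    k=sel(.477,.51,-.24,-.17,.0145,.04);rect(k,'lidknuckle')
    print('rim z',np.median(sel(.45,.56,-.42,-.33,.045,.055)[:,2]))
    # rim walls (exclude knuckles by x limit)
    r=sel(.462,.563,-.43,-.322,.044,.055);rect(r,'rim')
    k=sel(.56,.60,-.42,-.33,.056,.066)
    for lo,hi in((-.42,-.372),(-.372,-.33)):
        q=k[(k[:,1]>lo)&(k[:,1]<hi)];rect(q,'knk');t=q[q[:,2]>.0605];print(' crest',t.mean(0))
    v=sel(.545,.61,-.34,-.23,.044,.052);rect(v,'veeedges')
    v=sel(.47,.62,-.45,-.22,.015,.025);rect(v,'base')
    kk=sel(.52,.575,-.31,-.25,.054,.11);rect(kk,'keeper');t=kk[np.argsort(kk[:,2])[-12:]];print(' keeper top',t.mean(0))
    h=sel(.36,.40,-.35,-.30,.025,.045);rect(h,'handle')
    a=sel(.36,.40,-.45,-.30,.026,.045);rect(a,'pinall')
    # line fit crest
    c=h[:,:2].mean(0);print('handle mean',c,'zmax',np.percentile(h[:,2],95))
    sh=sel(.36,.40,-.40,-.365,.026,.045);print('shaft mean',sh[:,:2].mean(0),np.percentile(sh[:,2],90))
    print('ends',a[:,1].min(),a[:,1].max())
```

```text
side
bench -0.0007961955962060759 0.0015200635774566124
lidplate 1829 [ 430.6 -197.5] [ 88.3 101.3] 82.9
griptop 128 [ 427.1 -197.4] [39.8 12.1] 83.6
lidknuckle 74 [ 487.  -204.2] [19.6 17.7] 1.0
rim z 0.048547996485716394
rim 365 [ 517.4 -372.5] [95.9 90.1] 4.1
knk 48 [ 576.4 -389.3] [17.1 14.4] 2.1
 crest [ 0.57757075 -0.39043945  0.0616747 ]
knk 50 [ 574.  -349.8] [16.3 17.2] 89.1
 crest [ 0.57357443 -0.34984801  0.06152188]
veeedges 233 [ 569.4 -295.6] [90.9 35.9] 81.4
base 943 [ 527.4 -337.4] [121.6 178.9] 2.5
keeper 55 [ 536.7 -283.4] [20.2 10.5] 26.0
 keeper top [ 0.53220463 -0.28649379  0.09215877]
handle 166 [ 378.5 -328.9] [41.7 19.6] 89.1
pinall 325 [ 379.1 -366.8] [ 21.3 116.9] 3.5
handle mean [ 0.37837145 -0.32832847] zmax 0.03838721717736032
shaft mean [ 0.38056159 -0.38134048] 0.03484690131118695
ends -0.425148050953505 -0.30804889309442773
wrist
bench 2.959327219923243e-05 0.000817474101524707
lidplate 3910 [ 430.6 -199.2] [ 88.1 101.3] 83.2
griptop 303 [ 427.3 -198.7] [40.2 11.5] 82.8
lidknuckle 196 [ 487.2 -192.8] [20.2 45.3] 0.1
rim z 0.04974538717520555
rim 1082 [ 517.7 -372.4] [96.5 92.4] 4.0
knk 186 [ 577.2 -391.1] [18.3 14.9] 5.4
 crest [ 0.57697197 -0.39141839  0.06153947]
knk 191 [ 574.1 -351.7] [18.1 15.7] 6.3
 crest [ 0.57369853 -0.35132389  0.06168907]
veeedges 1017 [ 567.5 -296.3] [87.8 38. ] 85.9
base 3498 [ 529.6 -320.9] [119.6 204.8] 2.3
keeper 203 [ 539.3 -286.6] [18.8 20.4] 67.5
 keeper top [ 0.5322494  -0.28874703  0.09375822]
handle 375 [ 379.1 -330.4] [22.  39.1] 0.2
pinall 800 [ 382.2 -368.3] [115.   22.9] 89.5
handle mean [ 0.38096645 -0.33114997] zmax 0.038654211583991446
shaft mean [ 0.38137411 -0.38232836] 0.03457849003451172
ends -0.42578032279911904 -0.31083679159314426
```

```bash
cat >> h.py <<'E'
def load(f):
    z=np.load(f);s=dict(eef_pos=z['eef'],orientation=z['o']);return world('wrist',z['p'],z['d'],s).reshape(-1,3)*1000
def box(W,h0,a0):
    "refine box pose from cloud (mm): vee edges, rim walls, knuckles, about rough hinge h0 and yaw a0"
    c,s=np.cos(a0),np.sin(a0);B=(W-[*h0,0])@np.array([[c,-s,0],[s,c,0],[0,0,1]]);X,Y,Z=B.T
    out={}
    for nm,m,ax in(('veeL',(abs(X+11)<5)&(Y>35)&(Y<75)&(Z>45)&(Z<52),0),('veeR',(abs(X-11)<5)&(Y>35)&(Y<115)&(Z>45)&(Z<52),0),
      ('rim-x',(abs(X+104)<5)&(abs(Y)<34)&(Z>46)&(Z<54),0),('rim+y',(abs(Y-40)<5)&(X>-98)&(X<-25)&(Z>46)&(Z<54),1),('rim-y',(abs(Y+40)<5)&(X>-98)&(X<-25)&(Z>46)&(Z<54),1),
      ('knk',(abs(X)<6)&(abs(abs(Y)-20)<6)&(Z>58)&(Z<65),0)):
        P=B[m];
        if len(P)<8:print(nm,len(P));continue
        k=np.polyfit(P[:,1-ax],P[:,ax],1);r=P[:,ax]-np.polyval(k,P[:,1-ax]);print(nm,len(P),'slope %.4f'%k[0],'mean %.2f at %.1f'%(P[:,ax].mean(),P[:,1-ax].mean()),'rng',np.round(np.percentile(P[:,ax],[3,97]),1),'std %.1f'%r.std())
E
python3 - <<'E'
from h import *
W=load('pics/w1.npz');box(W,(575.3,-371.4),.082)
# pin
h=W[(abs(W[:,0]-381)<15)&(W[:,1]>-345)&(W[:,1]<-300)&(W[:,2]>36)&(W[:,2]<42)];s=W[(abs(W[:,0]-381)<15)&(W[:,1]>-400)&(W[:,1]<-368)&(W[:,2]>32.2)&(W[:,2]<37)]
for k in(h,s):print(len(k),k.mean(0),np.polyfit(k[:,1],k[:,0],1))
m=(abs(W[:,0]-381)<20)&(W[:,1]>-445)&(W[:,1]<-295)&(W[:,2]>24);print(W[m][:,1].min(),W[m][:,1].max())
print(np.histogram(W[m][:,1],bins=np.arange(-445,-295,6)))
E
```

```text
veeL 118 slope 0.0241 mean -8.31 at 54.5 rng [-12.9  -6.2] std 1.8
veeR 273 slope 0.0018 mean 8.50 at 75.5 rng [ 6.2 11.3] std 1.5
rim-x 191 slope 0.0056 mean -103.28 at 0.1 rng [-105.5 -101.4] std 1.3
rim+y 229 slope -0.0023 mean 40.29 at -61.4 rng [38.  42.3] std 1.3
rim-y 225 slope -0.0035 mean -39.31 at -61.3 rng [-41.6 -37.3] std 1.3
knk 204 slope -0.0070 mean -0.07 at 0.6 rng [-5.6  5.6] std 3.4
179 [ 379.11282259 -327.54537242   37.4449898 ] [-2.09259134e-02  3.72258636e+02]
106 [ 380.99229978 -383.56889877   33.80498234] [-2.88576455e-02  3.69923404e+02]
-425.78032279911906 -310.83679159314426
(array([ 0,  0,  0, 12, 19, 54, 71, 26, 24, 28, 27, 25, 26, 24, 56, 55, 72,
       57, 51, 55, 53, 53, 24,  0]), array([-445, -439, -433, -427, -421, -415, -409, -403, -397, -391, -385,
       -379, -373, -367, -361, -355, -349, -343, -337, -331, -325, -319,
       -313, -307, -301]))
```

Run:
```python
from h import *
plan([(.4273,-.1985,.12,-.121,.06),(.4273,-.1985,.017,-.121,.06)],.05)
```

```text
-0.0076 -0.0169 0.0428 0 0.06; -0.0077 -0.0169 0.0428 0.001 0.06; -0.0077 -0.0168 0.0428 0 0.06; -0.0076 -0.0168 0.0427 0.001 0.06; -0 -0 0.0343 -0 0.06; -0 -0 0.0344 -0 0.06; -0 -0 0.0343 -0 0.06
```

Call:
jog_arm:
  commands: "-0.0076 -0.0169 0.0428 0 0.06; -0.0077 -0.0169 0.0428 0.001 0.06; -0.0077 -0.0168 0.0428 0 0.06; -0.0076 -0.0168 0.0427 0 0.06; 0 0 0.034 0 0.06; 0 0 0.034 0 0.06; 0 0 0.025 0 0.06; 0 0 0.01 0 0.06; 0 0 0 0 0.06"

```text
t: 4.2
eef_pos: [0.4278, -0.1988, 0.0174]
orientation: [-3.136, 0.189, 0.0]
contact_force: [0.2, -0.1, -0.6]
finger_gap: 0.0603
grasp_force: 0.0
```

Call:
jog_arm:
  commands: "0 0 0 0 0.03; 0 0 0 0 0.03; 0 0 0 0 0.03; 0 0 0 0 0.03"
  newtons: 50

```text
t: 4.7
eef_pos: [0.4287, -0.1997, 0.0183]
orientation: [3.135, -0.19, 0.004]
contact_force: [-1.0, 0.7, 7.0]
finger_gap: 0.0393
grasp_force: 50.6
```

Run:
```python
from h import *
report()
```

```text
t4.70 [ 0.4287 -0.1997  0.0183] yaw-0.1213 tilt [ 0.0024 -0.0009] gap0.0393 F [-1.   0.7  7. ] g50.6 j [-0.46  0.41  2.07  0.    0.65  1.23]
```

Run:
```python
from h import *
plan([(.4285,-.199,.097,-.121,.03),(.5153,-.3759,.097,.079,.03)],.035)
```

```text
-0.0001 -0.0002 -0.0262 -0 0.03; -0.0001 -0.0002 -0.0262 -0 0.03; -0.0001 -0.0003 -0.0263 -0 0.03; 0.0179 0.0275 0 -0.033 0.03; 0.017 0.0281 0 -0.033 0.03; 0.0161 0.0286 0 -0.034 0.03; 0.0151 0.0292 0 -0.033 0.03; 0.0141 0.0297 0 -0.034 0.03; 0.0131 0.0301 0 -0.033 0.03
```

Call:
jog_arm:
  commands: "0 0 -0.012 0 0.03; 0 0 -0.034 0 0.03; 0 0 -0.034 0 0.03; 0.0179 0.0275 0 -0.033 0.03; 0.017 0.0281 0 -0.033 0.03; 0.0161 0.0286 0 -0.034 0.03; 0.0151 0.0292 0 -0.033 0.03; 0.0141 0.0297 0 -0.034 0.03; 0.0131 0.0301 0 -0.033 0.03; 0 0 0 0 0.03"

```text
t: 5.95
eef_pos: [0.5153, -0.3782, 0.0975]
orientation: [3.138, 0.121, 0.002]
contact_force: [-0.3, 0.6, 0.5]
finger_gap: 0.0298
grasp_force: 0.0
```

Run:
```python
from h import *
report();s=monitor.observe();p,d=optics.snapshot('wrist');np.savez('pics/w2.npz',p=p,d=d,eef=s['eef_pos'],o=s['orientation'])
report()
cv2.imwrite('pics/w2.png',cv2.resize(p[:,:,::-1],None,fx=1.4,fy=1.4,interpolation=cv2.INTER_CUBIC))
W=load('pics/w2.npz');box(W,(575.5,-370.9),.079)
k=W[(abs(W[:,0]-576)<14)&(abs(W[:,1]+371)<14)&(W[:,2]>85)];print(len(k),k.mean(0),k.min(0),k.max(0))
t=k[k[:,2]>k[:,2].max()-3];print(t.mean(0))
```

```text
t5.95 [ 0.5153 -0.3782  0.0975] yaw0.0772 tilt [ 0.0012 -0.0011] gap0.0298 F [-0.3  0.6  0.5] g0.0 j [-0.65  0.52  1.59 -0.    1.02  0.84]
t6.00 [ 0.5145 -0.3767  0.0974] yaw0.0776 tilt [-0.0002  0.0003] gap0.0299 F [-0.3  0.1 -0.6] g0.0 j [-0.65  0.52  1.6   0.    1.03  0.84]
veeL 278 slope 0.0222 mean -7.58 at 51.8 rng [-10.   -6.1] std 1.1
veeR 849 slope -0.0001 mean 8.38 at 72.5 rng [ 6.2 10.9] std 1.4
rim-x 135 slope -0.0552 mean -103.93 at -9.1 rng [-106.2 -101.5] std 1.4
rim+y 32 slope -0.0305 mean 41.33 at -46.6 rng [36.4 44.7] std 2.3
rim-y 592 slope -0.0010 mean -40.34 at -53.8 rng [-42.4 -38.5] std 1.2
knk 905 slope -0.0003 mean 0.20 at 0.2 rng [-5.5  5.7] std 3.4<stdin>:6: RuntimeWarning: Mean of empty slice.
  ret = um.true_divide(
Traceback (most recent call last):
ValueError: zero-size array to reduction operation minimum which has no identity
```

View pics/w2.png

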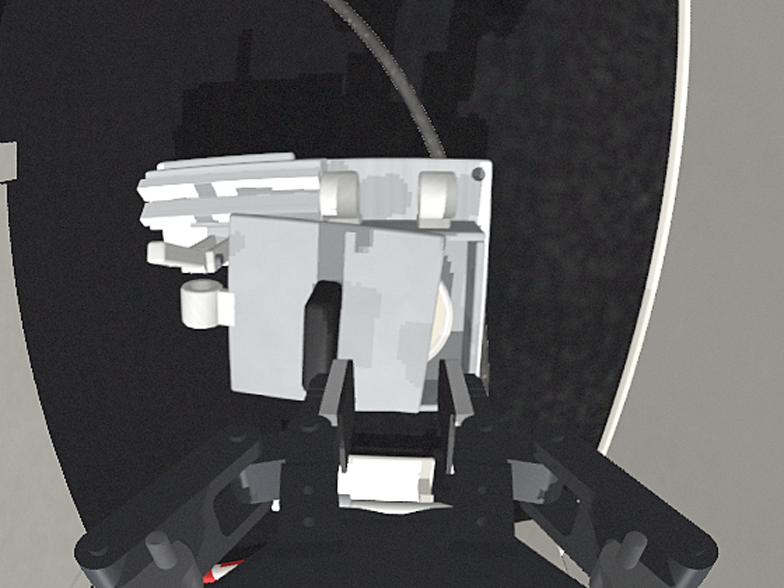

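Run:
```python
from h import *
z=np.load('pics/w2.npz');W=load('pics/w2.npz').reshape(420,560,3);p=z['p'].astype(int)
def px(u,v):return np.round(W[int(v/1.4),int(u/1.4)],1)
for nm,(u,v) in dict(tl=(238,222),tr=(435,242),bl=(240,382),br=(410,405),mid=(270,300),mid2=(390,300),kn=(203,290),bartop=(322,300),bartopend=(330,287),barbot=(318,380),keeper=(210,258),wall=(660,300)).items():print(nm,px(u,v))
P=W.reshape(-1,3)
m=np.zeros((420,560),np.uint8);cv2.fillPoly(m,[np.array([[250,235],[310,235],[300,370],[250,370]])*10//14],1)
m2=m.copy();cv2.fillPoly(m2,[np.array([[365,250],[425,255],[410,350],[365,350]])*10//14],1)
Q=W[m2>0];c=Q.mean(0);u,s,vt=np.linalg.svd(Q-c,full_matrices=False);n=vt[2]*np.sign(vt[2,2]);print('plane',c,n,s[2]/len(Q)**.5)
h=(P-c)@n
on=P[(abs(h)<3)&(abs(P[:,0]-530)<80)&(abs(P[:,1]+350)<80)]
b=P[(h>26)&(h<36)&(abs(P[:,0]-530)<60)&(abs(P[:,1]+350)<50)];print('bar',len(b),cv2.minAreaRect(b[:,:2].astype(np.float32)),b[:,2].min(),b[:,2].max())
q=on[:,:2].astype(np.float32);print(cv2.minAreaRect(q))
```

```text
tl [ 560.9 -308.5   56.2]
tr [ 557.7 -392.1   54.9]
bl [ 481.6 -305.    53.8]
br [ 478.  -388.6   55.9]
mid [ 526.1 -322.    55.1]
mid2 [ 530.2 -375.4   54.7]
kn [ 529.8 -292.    59.3]
bartop [ 538.2 -350.1   82.4]
bartopend [ 538.2 -350.6   67.2]
barbot [ 520.5 -353.1  110.4]
keeper [ 543.8 -294.6   55.5]
wall [ 525.5 -541.2    7.8]
plane [ 528.03307551 -346.22394586   55.97586884] [-0.29965653 -0.00663922  0.95402405] 11.443319427267538
bar 1039 ((518.8379516601562, -348.99139404296875), (12.484419822692871, 37.31925964355469), 87.53426361083984) 79.93117799044633 88.19226108344166
((523.9549560546875, -352.411376953125), (144.19386291503906, 60.28899002075195), 69.56314849853516)
```

Run:
```python
from h import *
plan([(.5153,-.3759,.15,.0776,.035),(.5195,-.349,.13,3.099,.035)],.05,.18)
```

```text
0.0005 -0.0004 -0.0263 -0 0.035; 0.0004 -0.0004 -0.0263 -0 0.035; 0.0004 -0.0016 0.0012 -0.178 0.035; 0.0006 -0.0015 0.0012 -0.178 0.035; 0.0009 -0.0013 0.0012 -0.178 0.035; 0.0011 -0.0011 0.0012 -0.178 0.035; 0.0013 -0.0009 0.0012 -0.178 0.035; 0.0014 -0.0007 0.0012 -0.178 0.035; 0.0015 -0.0004 0.0012 -0.178 0.035; 0.0016 -0.0002 0.0012 -0.178 0.035

0.0016 0.0001 0.0012 -0.177 0.035; 0.0016 0.0004 0.0011 -0.178 0.035; 0.0014 0.0007 0.0012 -0.177 0.035; 0.0013 0.0009 0.0011 -0.178 0.035; 0.0011 0.0012 0.0012 -0.177 0.035; 0.0009 0.0013 0.0011 -0.178 0.035; 0.0007 0.0015 0.0012 -0.177 0.035; 0.0004 0.0016 0.0011 -0.178 0.035; 0 0.0016 0.0012 -0.177 0.035
```

Call:
jog_arm:
  commands: "0.0005 -0.0004 -0.0263 0 0.035; 0.0004 -0.0004 -0.0263 0 0.035; 0.0004 -0.0016 0.0012 -0.178 0.035; 0.0006 -0.0015 0.0012 -0.178 0.035; 0.0009 -0.0013 0.0012 -0.178 0.035; 0.0011 -0.0011 0.0012 -0.178 0.035; 0.0013 -0.0009 0.0012 -0.178 0.035; 0.0014 -0.0007 0.0012 -0.178 0.035; 0.0015 -0.0004 0.0012 -0.178 0.035; 0.0016 -0.0002 0.0012 -0.178 0.035"

```text
t: 7.25
eef_pos: [0.5166, -0.3615, 0.1405]
orientation: [-2.288, -2.151, -0.0]
contact_force: [0.2, -0.7, 0.2]
finger_gap: 0.035
grasp_force: 0.0
```

Call:
jog_arm:
  commands: "0.0016 0.0001 0.0012 -0.177 0.035; 0.0016 0.0004 0.0011 -0.178 0.035; 0.0014 0.0007 0.0012 -0.177 0.035; 0.0013 0.0009 0.0011 -0.178 0.035; 0.0011 0.0012 0.0012 -0.177 0.035; 0.0009 0.0013 0.0011 -0.178 0.035; 0.0007 0.0015 0.0012 -0.177 0.035; 0.0004 0.0016 0.0011 -0.178 0.035; 0 0.0016 0.0012 -0.177 0.035; 0 0 0 0 0.035"

```text
t: 8.5
eef_pos: [0.519, -0.3474, 0.13]
orientation: [-0.068, -3.14, -0.001]
contact_force: [-0.2, -0.4, 0.2]
finger_gap: 0.0352
grasp_force: 0.0
```

Run:
```python
from h import *
report()
p,d=optics.snapshot('side');np.savez('pics/s3.npz',p=p,d=d);W=world('side',p,d).reshape(-1,3)*1000
cv2.imwrite('pics/s3.png',cv2.resize(p[140:300,180:380,::-1],None,fx=3.5,fy=3.5,interpolation=cv2.INTER_CUBIC))
s=monitor.observe();p,d=optics.snapshot('wrist');np.savez('pics/w3.npz',p=p,d=d,eef=s['eef_pos'],o=s['orientation'])
W=load('pics/w3.npz')
b=W[(W[:,2]>76)&(W[:,2]<92)&(abs(W[:,0]-520)<30)&(abs(W[:,1]+349)<16)];print('bar',len(b),cv2.minAreaRect(b[:,:2].astype(np.float32)),np.percentile(b[:,2],[5,50,95]))
b=W[(W[:,2]>50)&(W[:,2]<59)&(abs(W[:,0]-520)<46)&(abs(W[:,1]+349)<46)];print('plate',len(b),cv2.minAreaRect(b[:,:2].astype(np.float32)));A=np.c_[b[:,:2]-[520,-349],np.ones(len(b))];print(np.linalg.lstsq(A,b[:,2],rcond=None)[0])
```

```text
t8.50 [ 0.519  -0.3474  0.13  ] yaw3.0982 tilt [-0.0008  0.0008] gap0.0352 F [-0.2 -0.4  0.2] g0.0 j [-0.61  0.47  1.59  0.    1.08 -2.14]
bar 1124 ((518.3404541015625, -349.0068664550781), (11.655360221862793, 39.79281997680664), 87.80876922607422) [82.0204373  85.73655561 86.96432752]
plate 12685 ((520.0205688476562, -349.01727294921875), (92.0192642211914, 91.93757629394531), 89.89813232421875)
[4.62706823e-04 6.58540295e-04 5.51559282e+01]
```

View pics/s3.png

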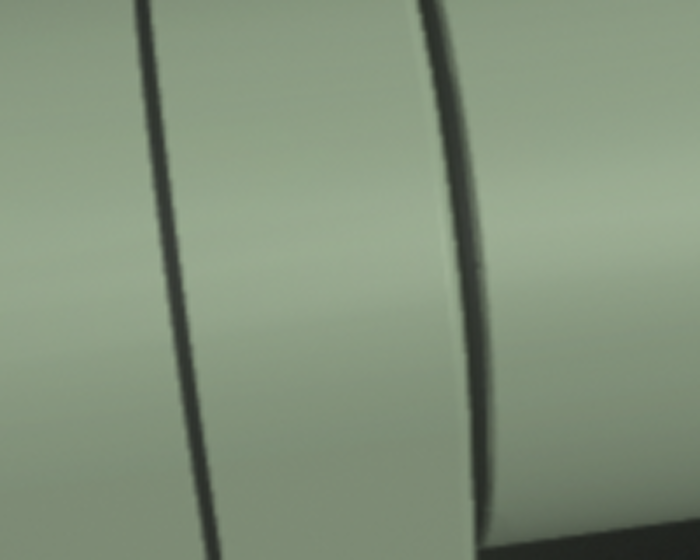

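Call:
jog_arm:
  commands: "0.0007 -0.0016 0.03 -0.005 0.035; 0 0 0.025 0 0.035; 0 0 0.015 0 0.035; 0 0 0 0 0.035; 0 0 0 0 0.005; 0 0 0 0 0.005; 0 0 0 0 0.005; 0 0 0 0 0.005"
  newtons: 70

```text
t: 9.6
eef_pos: [0.5196, -0.3506, 0.0611]
orientation: [0.058, 3.139, -0.002]
contact_force: [-0.0, 0.5, 6.0]
finger_gap: 0.0107
grasp_force: 71.0
```

Run:
```python
from h import *
report()
```

```text
t9.60 [ 0.5196 -0.3506  0.0611] yaw3.1047 tilt [ 0.0022 -0.0014] gap0.0107 F [-0.   0.5  6. ] g71.0 j [-0.61  0.54  1.66  0.    0.93 -2.15]
```

Call:
jog_arm:
  commands: "0 0 -0.01 0 0.005; 0 0 -0.027 0 0.005; 0 0 -0.027 0 0.005; 0 0 0 0 0.005"

```text
t: 10.1
eef_pos: [0.52, -0.3508, 0.1259]
orientation: [0.058, 3.137, -0.004]
contact_force: [0.0, 0.0, -1.7]
finger_gap: 0.0106
grasp_force: 70.0
```

Run:
```python
from h import *
report()
plan([(.5147,-.3757,.1245,1.65,.005)],.03,.15)
```

```text
t10.10 [ 0.52   -0.3508  0.1259] yaw3.1048 tilt [ 0.0038 -0.0026] gap0.0106 F [ 0.   0.  -1.7] g70.0 j [-0.61  0.48  1.59  0.    1.07 -2.15]
0.0004 -0.0025 0.0001 0.145 0.005; 0.0001 -0.0025 0.0001 0.146 0.005; -0.0003 -0.0025 0.0002 0.145 0.005; -0.0007 -0.0025 0.0001 0.146 0.005; -0.001 -0.0023 0.0002 0.145 0.005; -0.0013 -0.0022 0.0001 0.146 0.005; -0.0017 -0.0019 0.0002 0.145 0.005; -0.0019 -0.0017 0.0001 0.146 0.005; -0.0021 -0.0014 0.0002 0.145 0.005; -0.0024 -0.0011 0.0001 0.146 0.005
```

Lid weight shows (−1.7 N) and the grip holds. Rotate over the box.

Call:
jog_arm:
  commands: "0.0004 -0.0025 0.0001 0.145 0.005; 0.0001 -0.0025 0.0001 0.146 0.005; -0.0003 -0.0025 0.0002 0.145 0.005; -0.0007 -0.0025 0.0001 0.146 0.005; -0.001 -0.0023 0.0002 0.145 0.005; -0.0013 -0.0022 0.0001 0.146 0.005; -0.0017 -0.0019 0.0002 0.145 0.005; -0.0019 -0.0017 0.0001 0.146 0.005; -0.0021 -0.0014 0.0002 0.145 0.005; -0.0024 -0.0011 0.0001 0.146 0.005"

```text
t: 11.35
eef_pos: [0.5128, -0.3744, 0.1205]
orientation: [-2.135, -2.3, 0.0]
contact_force: [-0.1, 0.8, -1.3]
finger_gap: 0.0106
grasp_force: 70.0
```

Call:
jog_arm:
  commands: "0 0 0 0 0.005; 0 0 0 0 0.005"

```text
t: 11.6
eef_pos: [0.5132, -0.3746, 0.1215]
orientation: [-2.129, -2.308, 0.0]
contact_force: [-0.3, 0.1, -1.1]
finger_gap: 0.0108
grasp_force: 70.0
```

Run:
```python
from h import *
report()
s=monitor.observe();p,d=optics.snapshot('wrist');np.savez('pics/w4.npz',p=p,d=d,eef=s['eef_pos'],o=s['orientation'])
cv2.imwrite('pics/w4.png',cv2.resize(p[:,:,::-1],None,fx=1.4,fy=1.4,interpolation=cv2.INTER_CUBIC))
W=load('pics/w4.npz');box(W,(575.5,-370.9),.079)
P=W[(W[:,2]>95)&(W[:,2]<140)&(abs(W[:,0]-530)<80)&(abs(W[:,1]+376)<60)]
b=P[(P[:,0]<562)&(P[:,2]>110)&(P[:,2]<126)&(P[:,0]>467)]
print(len(b),cv2.minAreaRect(b[:,:2].astype(np.float32)),np.median(b[:,2]))
k=P[P[:,0]>564];print('knuckle',len(k),cv2.minAreaRect(k[:,:2].astype(np.float32)),k[:,2].min(),k[:,2].max())
```

```text
t11.60 [ 0.5132 -0.3746  0.1215] yaw1.6518 tilt [-0.0012  0.0011] gap0.0108 F [-0.3  0.1 -1.1] g70.0 j [-0.65  0.5   1.57  0.    1.08 -0.73]
veeL 388 slope 0.0071 mean -8.38 at 55.0 rng [-10.8  -6.1] std 1.4
veeR 658 slope -0.0005 mean 7.97 at 75.5 rng [ 6.1 10.8] std 1.4
rim-x 42 slope -0.0926 mean -103.41 at 31.8 rng [-105.7 -101.6] std 1.3
rim+y 722 slope -0.0056 mean 39.68 at -60.7 rng [37.3 41.5] std 1.3
rim-y 0
knk 131 slope -0.0033 mean 2.99 at 17.9 rng [0.4 5.7] std 1.6
17665 ((514.1800537109375, -374.4234619140625), (96.6204605102539, 88.22273254394531), 4.520187854766846) 115.54431961445505
knuckle 1321 ((573.6614990234375, -369.7509765625), (19.906879425048828, 19.026201248168945), 3.520501136779785) 104.21387748271852 123.98960469185263
```

View pics/w4.png

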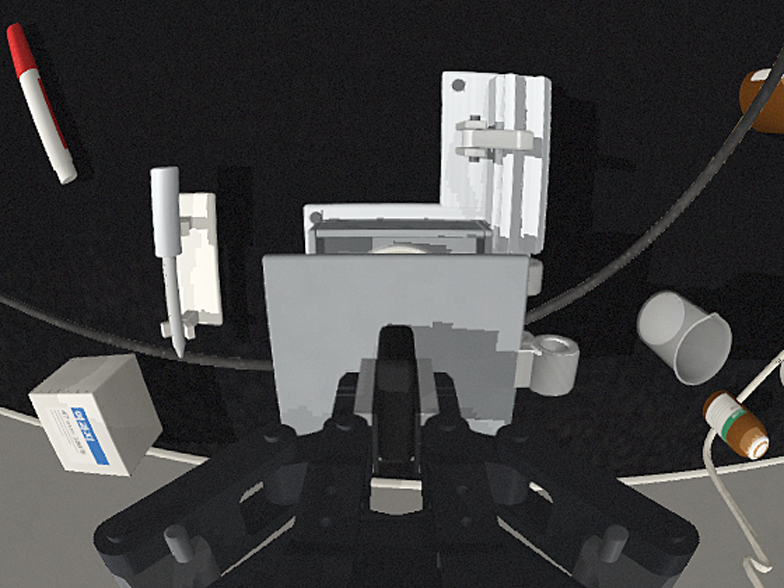

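Call:
jog_arm:
  commands: "-0.0014 0.0016 0 0 0.005; 0 0 0.02 0 0.005; 0 0 0.02 0 0.005; 0 0 0.005 0 0.005; 0 0 0.005 0 0.005; 0 0 0.004 0 0.005; 0 0 0.003 0 0.005; 0 0 0 0 0.005"

```text
t: 12.65
eef_pos: [0.5153, -0.3763, 0.0654]
orientation: [2.132, 2.307, 0.0]
contact_force: [-0.3, -0.5, -1.5]
finger_gap: 0.0108
grasp_force: 70.0
```

Run:
```python
from h import *
report()
W=load('pics/w4.npz');h=np.array([575.4,-371]);a=.079;c,s=np.cos(a),np.sin(a)
B=(W-[*h,0])@np.array([[c,-s,0],[s,c,0],[0,0,1]])+[61,0,0]
k=B[(abs(B[:,1]-86)<4)&(B[:,0]>15)&(B[:,0]<90)&(B[:,2]>35)]
for x in range(15,90,5):
    q=k[(k[:,0]>=x)&(k[:,0]<x+5)];print(x,len(q),np.round(np.percentile(q[:,2],[5,50,95]),1) if len(q) else'')
# pin & bystander check
P=W[(W[:,2]>24)&(W[:,2]<45)&(abs(W[:,0]-381)<16)&(W[:,1]>-445)&(W[:,1]<-295)]
hd=P[(P[:,1]>-355)&(P[:,2]>34)];print('handle',hd.mean(0),P[:,1].min(),P[:,1].max())
```

```text
t12.65 [ 0.5153 -0.3763  0.0654] yaw1.6498 tilt [0.0001 0.0001] gap0.0108 F [-0.3 -0.5 -1.5] g70.0 j [-0.65  0.55  1.63  0.    0.96 -0.73]
15 0 
20 0 
25 38 [52.6 54.5 57.2]
30 129 [53.1 59.4 65.7]
35 160 [65.7 73.2 80. ]
40 182 [80.6 87.8 92.6]
45 105 [90.8 92.  93.2]
50 26 [89.6 90.6 91.4]
55 0 
60 0 
65 88 [44.7 46.7 48.9]
70 35 [38.5 45.3 46.8]
75 8 [37.8 38.5 39.4]
80 0 
85 0 
handle [ 380.84353914 -332.73642124   36.75903623] -425.6597709574915 -310.53476448116027
```

Call:
jog_arm:
  commands: "0 0 0.002 0 0.005; 0 0 0.0018 0 0.005; 0 0 0 0 0.005"

```text
t: 13.02
eef_pos: [0.5153, -0.3762, 0.0614]
orientation: [-2.132, -2.307, -0.0]
contact_force: [0.4, -0.7, -1.6]
finger_gap: 0.0108
grasp_force: 70.0
```

Call:
jog_arm:
  commands: "0 0 0.0006 0 0.005; 0 0 0 0 0.014; 0 0 0 0 0.035; 0 0 0 0 0.035; 0 0 -0.03 0 0.035; 0 0 -0.04 0 0.035; 0 0 -0.04 0 0.05; 0 0 0 0 0.05"

```text
t: 14.02
eef_pos: [0.517, -0.3776, 0.175]
orientation: [2.126, 2.302, 0.001]
contact_force: [-0.5, 0.3, -0.6]
finger_gap: 0.05
grasp_force: 0.0
```

Run:
```python
from h import *
report()
s=monitor.observe();p,d=optics.snapshot('wrist');np.savez('pics/w5.npz',p=p,d=d,eef=s['eef_pos'],o=s['orientation'])
cv2.imwrite('pics/w5.png',p[:,:,::-1])
W=load('pics/w5.npz');box(W,(575.4,-371),.079)
h=np.array([575.4,-371]);a=.079;c,s=np.cos(a),np.sin(a)
B=(W-[*h,0])@np.array([[c,-s,0],[s,c,0],[0,0,1]])+[61,0,0]
b=B[(abs(B[:,2]-55)<4)&(abs(B[:,0])<46)&(abs(B[:,1])<43)];A=np.c_[b[:,:2],np.ones(len(b))];print('plate tilt,z',np.linalg.lstsq(A,b[:,2],rcond=None)[0])
b=B[(abs(B[:,2]-55)<3)&(B[:,0]>-60)&(B[:,0]<49)&(abs(B[:,1])<52)];print('plate box frame',np.percentile(b[:,:2],[.3,99.7],axis=0))
k=B[(abs(B[:,0]-61)<8)&(abs(B[:,1])<30)&(B[:,2]>56)]
print(np.histogram(k[:,1],bins=np.arange(-30,31,2.5))[0])
k=k[(abs(k[:,1])<8)];print('lid knuckle',k.mean(0),k.max(0))
```

```text
t14.03 [ 0.517  -0.3776  0.175 ] yaw1.6498 tilt [ 0.0065 -0.0048] gap0.0500 F [-0.5  0.3 -0.6] g0.0 j [-0.65  0.45  1.5   0.    1.18 -0.73]
veeL 251 slope 0.0007 mean -8.29 at 54.9 rng [-10.7  -6.2] std 1.4
veeR 458 slope -0.0016 mean 8.12 at 75.3 rng [ 6.1 10.7] std 1.4
rim-x 46 slope 0.0187 mean -104.02 at 3.7 rng [-107.6  -99.3] std 2.8
rim+y 88 slope 0.0195 mean 41.01 at -48.9 rng [36.2 43.2] std 2.3
rim-y 27 slope 0.0176 mean -40.81 at -59.6 rng [-44.3 -36.3] std 2.4
knk 380 slope 0.0017 mean -0.35 at 1.3 rng [-5.6  5.5] std 3.5
plate tilt,z [ 3.21239987e-04 -1.26505827e-03  5.51345866e+01]
plate box frame [[-46.03883296 -44.07019496]
 [ 47.82929256  43.03974081]]
[   0   46   47   45   48   55   60  184  155   82   82   79  192  252
  316 3029  753   52   56   54   56   55   54    0]
lid knuckle [ 56.71566927   2.62403206 203.74361264] [ 68.91434854   7.99982051 281.48221038]
```

Run:
```python
from h import *
for f in('w1','w5','w4'):
    W=load(f'pics/{f}.npz')
    for x in(450,480,500,520,540,560,580,600,620,640):
        m=(abs(W[:,0]-x)<10)&(W[:,2]>60)&(W[:,1]>-230)&(W[:,1]<-50);q=W[m]
        if m.sum()>5:
            i=q[:,2]>150;print(f,x,m.sum(),'ymin %.0f'%np.percentile(q[:,1],2),'ymin z>150 %.0f'%(np.percentile(q[i,1],2) if i.sum()>3 else 0),'zmax %.0f'%q[:,2].max())
W=load('pics/w5.npz')
h=W[(abs(W[:,0]-381)<15)&(W[:,1]>-345)&(W[:,1]<-300)&(W[:,2]>36)&(W[:,2]<42)];s=W[(abs(W[:,0]-381)<15)&(W[:,1]>-400)&(W[:,1]<-368)&(W[:,2]>32.2)&(W[:,2]<37)]
for k in(h,s):print(len(k),k.mean(0),np.polyfit(k[:,1],k[:,0],1))
P=W[(abs(W[:,0]-381)<20)&(W[:,1]>-445)&(W[:,1]<-295)&(W[:,2]>24)];print(P[:,1].min(),P[:,1].max())
plan([(.379,-.335,.17,1.604,.05)],.045)
```

```text
w1 450 5549 ymin -227 ymin z>150 -227 zmax 390
w1 480 2503 ymin -202 ymin z>150 -203 zmax 390
w1 500 2508 ymin -119 ymin z>150 -119 zmax 202
w1 520 2573 ymin -119 ymin z>150 -119 zmax 202
w1 540 2620 ymin -120 ymin z>150 -120 zmax 202
w1 560 2631 ymin -121 ymin z>150 -120 zmax 202
w1 580 2569 ymin -124 ymin z>150 -123 zmax 201
w1 600 1251 ymin -124 ymin z>150 -123 zmax 199
w1 620 174 ymin -121 ymin z>150 -121 zmax 164
w1 640 200 ymin -138 ymin z>150 -138 zmax 161
349 [ 379.62264329 -327.69878601   37.43777905] [-2.21339657e-02  3.72369370e+02]
199 [ 381.42784979 -383.70695243   33.59154946] [-2.71802792e-02  3.70998588e+02]
-425.97838005446795 -310.3693384147064
0.0131 -0.0333 0.0006 0.011 0.05; 0.0127 -0.0334 0.0007 0.012 0.05; 0.0123 -0.0336 0.0006 0.011 0.05; 0.012 -0.0338 0.0007 0.012 0.05
```

Run:
```python
from h import *
plan([(.3793,-.324,.16,1.599,.05),(.3793,-.324,.011,1.599,.04)],.048)
```

```text
0.0158 -0.033 0.0031 0.013 0.05; 0.0154 -0.0332 0.0032 0.013 0.05; 0.015 -0.0334 0.0031 0.012 0.05; 0.0145 -0.0336 0.0032 0.013 0.05; 0 -0 0.0372 -0 0.04; 0 -0 0.0373 -0 0.04; 0 -0 0.0372 -0 0.04; 0 -0 0.0373 -0 0.04
```

Call:
jog_arm:
  commands: "0.0158 -0.033 0.0031 0.013 0.05; 0.0154 -0.0332 0.0032 0.013 0.05; 0.015 -0.0334 0.0031 0.012 0.05; 0.0145 -0.0336 0.0032 0.013 0.05; 0 0 0.04 0 0.04; 0 0 0.04 0 0.04; 0 0 0.02 0 0.04; 0 0 0 0 0.04"

```text
t: 15.08
eef_pos: [0.377, -0.3221, 0.0559]
orientation: [-2.186, -2.248, 0.0]
contact_force: [0.6, -0.2, 0.4]
finger_gap: 0.0399
grasp_force: 0.0
```

Run:
```python
from h import *
report();s=monitor.observe();p,d=optics.snapshot('wrist');np.savez('pics/w6.npz',p=p,d=d,eef=s['eef_pos'],o=s['orientation'])
W=load('pics/w6.npz')
P=W[(abs(W[:,0]-380)<16)&(W[:,1]>-345)&(W[:,1]<-300)&(W[:,2]>24)&(W[:,2]<41)]
print(len(P),P[:,1].max(),P.mean(0))
for y in range(-340,-305,5):
    q=P[abs(P[:,1]-y)<2.5]
    if len(q)>5:print(y,len(q),np.round(np.percentile(q[:,0],[2,98]),1),q[:,2].max())
plan([(.3793,-.324,.011,1.599,.04)])
```

```text
t15.07 [ 0.377  -0.3221  0.0559] yaw1.5988 tilt [-0.0048  0.0044] gap0.0399 F [ 0.6 -0.2  0.4] g0.0 j [-0.73  0.39  1.98  0.    0.79 -0.76]
1714 -310.07959726816495 [ 379.01640035 -325.87404439   35.13711139]
-340 200 [371.5 387.8] 39.095977867161736
-335 205 [371.4 387.3] 39.41871074801212
-330 218 [371.3 387. ] 38.97609357426701
-325 218 [371.2 386.7] 39.11487942444378
-320 224 [371.2 386.5] 38.92329215158169
-315 230 [371.1 386.2] 40.07876713932762
-310 278 [371.5 385.5] 39.85281505824281
-0.0005 0.0006 0.0231 -0 0.04; -0.0006 0.0007 0.0231 -0 0.04
```

Call:
jog_arm:
  commands: "-0.0007 0.001 0.025 0 0.04; 0 0 0.015 0 0.04; 0 0 0.005 0 0.04; 0 0 0 0 0.04; 0 0 0 0 0.04"

```text
t: 15.75
eef_pos: [0.3801, -0.3246, 0.014]
orientation: [2.189, 2.251, 0.0]
contact_force: [0.6, -0.1, -0.4]
finger_gap: 0.0399
grasp_force: 0.0
```

Call:
jog_arm:
  commands: "0 -0.001 0.003 0 0.04; 0 0 0 0 0.005; 0 0 0 0 0.005; 0 0 0 0 0.005; 0 0 0 0 0.005"
  newtons: 60

```text
t: 16.38
eef_pos: [0.3791, -0.3245, 0.0105]
orientation: [2.19, 2.252, 0.0]
contact_force: [1.0, -0.4, 1.1]
finger_gap: 0.0143
grasp_force: 58.4
```

Call:
jog_arm:
  commands: "0 0 -0.01 0 0.005; 0 0 -0.02 0 0.005; 0 0 -0.03 0 0.005; 0 0 0 0 0.005; 0 0 0 0 0.005"

```text
t: 17.0
eef_pos: [0.3782, -0.3239, 0.07]
orientation: [-2.189, -2.251, 0.0]
contact_force: [-0.8, 0.1, -2.4]
finger_gap: 0.0143
grasp_force: 58.5
```

```bash
cat >> h.py <<'E'
def boxf(W,h=(575.4,-371),a=.079):
    c,s=np.cos(a),np.sin(a);return (W-[*h,0])@np.array([[c,-s,0],[s,c,0],[0,0,1]])+[61,0,0]
def snap(f):
    s=monitor.observe();p,d=optics.snapshot('wrist');np.savez(f'pics/{f}.npz',p=p,d=d,eef=s['eef_pos'],o=s['orientation']);cv2.imwrite(f'pics/{f}.png',cv2.resize(p[:,:,::-1],None,fx=1.4,fy=1.4,interpolation=cv2.INTER_CUBIC));return s
E
python3 - <<'E'
from h import *
report();s=snap('w7');W=load('pics/w7.npz')
p,a,M=pose(s);T=(W-p*1000)@M   # tool frame
q=T[(abs(T[:,1])<11)&(T[:,2]>-35)&(T[:,2]<-5)&(T[:,0]>-110)&(T[:,0]<25)]
print(len(q))
for x in range(-110,25,6):
    r=q[abs(q[:,0]-x)<3]
    if len(r)>3:print(x,len(r),np.round(np.percentile(r[:,1],[2,98]),1),'ztop %.1f'%np.percentile(r[:,2],5))
E
```

```text
t17.00 [ 0.3782 -0.3239  0.07  ] yaw1.5988 tilt [-0.0009  0.0008] gap0.0143 F [-0.8  0.1 -2.4] g58.5 j [-0.73  0.37  1.96  0.    0.82 -0.76]
4017
-50 6 [-3.6  3.8] ztop -21.0
-44 99 [-3.6  3.7] ztop -23.8
-38 61 [-7.4  6.9] ztop -27.3
-32 261 [-7.9  7.5] ztop -27.5
-26 279 [-7.8  7.2] ztop -27.5
-20 308 [-7.6  7.1] ztop -27.7
-14 302 [-6.9  6.5] ztop -27.8
-8 355 [-7.2  6.8] ztop -32.9
-2 393 [-7.2  7. ] ztop -30.7
4 423 [-7.4  7. ] ztop -29.8
10 1097 [-10.8  10.7] ztop -32.9
16 433 [-7.2  6.6] ztop -26.5
```

Run:
```python
from h import *
plan([(.3782,-.3239,.12,1.599,.005),(.5727,-.2353,.12,1.65,.005),(.5727,-.2353,.0465,1.65,.005)],.038)
```

```text
-0.0001 0.0001 -0.0252 -0 0.005; -0.0001 0.0001 -0.0252 -0 0.005; 0.0139 0.0328 0 -0.009 0.005; 0.0136 0.0329 0 -0.008 0.005; 0.0133 0.0331 0 -0.009 0.005; 0.013 0.0332 0 -0.008 0.005; 0.0127 0.0332 0 -0.009 0.005; 0.0124 0.0334 0 -0.008 0.005; -0 -0 0.0368 -0 0.005; -0 -0 0.0367 -0 0.005
```

Call:
jog_arm:
  commands: "0 0 -0.025 0 0.005; 0 0 -0.025 0 0.005; 0.0139 0.0328 0 -0.009 0.005; 0.0136 0.0329 0 -0.008 0.005; 0.0133 0.0331 0 -0.009 0.005; 0.013 0.0332 0 -0.008 0.005; 0.0127 0.0332 0 -0.009 0.005; 0.0124 0.0334 0 -0.008 0.005; 0 0 0 0 0.005; 0 0 0 0 0.005"

```text
t: 18.3
eef_pos: [0.572, -0.2355, 0.1191]
orientation: [-2.13, -2.305, 0.002]
contact_force: [-0.3, 0.4, 0.1]
finger_gap: 0.0139
grasp_force: 58.7
```

Call:
jog_arm:
  commands: "0 0 0.025 0 0.005; 0 0 0.03 0 0.005; 0 0 0.018 0 0.005; 0 0 0 0 0.005; 0 0 0 0 0.005"

```text
t: 18.92
eef_pos: [0.5731, -0.2363, 0.0481]
orientation: [2.132, 2.306, 0.0]
contact_force: [0.3, 0.3, -1.2]
finger_gap: 0.0145
grasp_force: 58.7
```

```bash
cat > a.py <<'E'
from h import *
import sys
f=sys.argv[1];report();s=snap(f);W=load(f'pics/{f}.npz');box(W,(575.4,-371),.079)
B=boxf(W);p,a,M=pose(s);print('tcp box',np.round(boxf(p*1000),1))
za=float(sys.argv[2])
for y in range(20,152,6):
    q=B[(abs(B[:,1]-y)<3)&(abs(B[:,0]-float(sys.argv[3]))<14)&(B[:,2]>za-1)&(B[:,2]<za+11)]
    if len(q)>3:print(y,len(q),'x',np.round(np.percentile(q[:,0],[2,98]),1),'z',np.round(np.percentile(q[:,2],[50,95]),1))
k=B[(abs(B[:,1]-86)<4)&(B[:,0]>15)&(B[:,0]<60)&(B[:,2]>80)];print('keeper',len(k),k.mean(0) if len(k) else '')
E
python3 a.py w8 66 69
```

```text
t18.93 [ 0.5731 -0.2363  0.0481] yaw1.6490 tilt [ 0.0008 -0.0003] gap0.0145 F [ 0.3  0.3 -1.2] g58.7 j [-0.41  0.55  1.69  0.    0.9  -0.49]
veeL 0
veeR 0
rim-x 0
rim+y 58 slope -0.1028 mean 42.23 at -54.2 rng [40.5 44. ] std 0.9
rim-y 0
knk 0
tcp box [ 69.4 134.5  48.1]
86 23 x [65.6 73.1] z [69.4 70.8]
92 86 x [65.7 72.6] z [70.9 72. ]
98 117 x [61.4 76.6] z [74.2 75.8]
104 272 x [61.4 76.7] z [74.2 75.6]
110 285 x [61.6 76.5] z [74.3 75.6]
116 304 x [61.8 76.3] z [74.2 75.8]
122 304 x [62.4 75.8] z [74.3 75.5]
128 351 x [62.2 76.1] z [74.3 75.7]
134 366 x [62.2 76.3] z [74.3 75.7]
140 407 x [62.  76.2] z [74.3 75.9]
146 1119 x [56.2 82.1] z [72.1 76. ]
keeper 0
```

Call:
jog_arm:
  commands: "0 -0.004 0.004 0 0.005; 0 -0.0041 0.004 0 0.005; 0 0 0.003 0 0.005; 0 0 0.002 0 0.005; 0 0 0.001 0 0.005; 0 0 0 0 0.005; 0 0 0 0 0.005"

```text
t: 19.85
eef_pos: [0.5653, -0.2363, 0.0335]
orientation: [2.132, 2.307, 0.0]
contact_force: [-0.2, 0.6, -0.8]
finger_gap: 0.0142
grasp_force: 58.7
```

```bash
python3 a.py w9 53 61
```

```text
t19.85 [ 0.5653 -0.2363  0.0335] yaw1.6498 tilt [ 0.0002 -0.    ] gap0.0142 F [-0.2  0.6 -0.8] g58.7 j [-0.41  0.56  1.72  0.    0.86 -0.49]
veeL 0
veeR 174 slope 0.1054 mean 9.05 at 89.7 rng [ 6.1 11.1] std 1.3
rim-x 0
rim+y 38 slope -0.0006 mean 42.02 at -72.2 rng [40.4 43.7] std 1.0
rim-y 0
knk 0
tcp box [ 61.6 135.   33.5]
86 12 x [57.9 65.3] z [53.8 55.5]
92 97 x [57.9 65.2] z [56.2 57.5]
98 90 x [53.9 68.6] z [59.7 61.1]
104 276 x [53.6 68.9] z [59.4 61. ]
110 285 x [53.8 68.8] z [59.5 61.2]
116 295 x [54.  68.6] z [59.6 61. ]
122 311 x [54.6 68. ] z [59.8 61. ]
128 339 x [54.4 68.3] z [59.7 61. ]
134 379 x [54.4 68.5] z [59.6 61. ]
140 405 x [54.1 68.4] z [59.7 61.2]
146 1106 x [48.4 74.1] z [58.3 62.7]
keeper 0
```

Call:
jog_arm:
  commands: "0 0 0.0007 0 0.005; 0 0 0 0 0.0165; 0 0 0 0 0.0165; 0 0 0 0 0.035; 0 0 0 0 0.035; 0 0 -0.03 0 0.035; 0 0 -0.04 0 0.035; 0 0 -0.03 0 0.02; 0 0 0 0 0; 0 0 0 0 0"

```text
t: 21.15
eef_pos: [0.5645, -0.236, 0.1317]
orientation: [-2.131, -2.306, 0.001]
contact_force: [-0.4, -0.9, -0.1]
finger_gap: 0.0002
grasp_force: 0.0
```

```bash
python3 a.py w10 53 61
python3 - <<'E'
from h import *
B=boxf(load('pics/w10.npz'))
k=B[(abs(B[:,1]-86)<4)&(B[:,0]>5)&(B[:,0]<90)&(B[:,2]>50)]
for x in range(5,90,5):
    q=k[(k[:,0]>=x)&(k[:,0]<x+5)]
    if len(q):print(x,len(q),np.round(np.percentile(q[:,2],[5,50,95]),1))
q=B[(abs(B[:,0]-61)<8)&(B[:,1]>20)&(B[:,1]<160)&(B[:,2]>49)&(B[:,2]<62)];print('end y',np.percentile(q[q[:,2]>56][:,1],[1,99.5]))
E
```

```text
t21.15 [ 0.5645 -0.236   0.1317] yaw1.6498 tilt [-0.0016  0.0008] gap0.0002 F [-0.4 -0.9 -0.1] g0.0 j [-0.41  0.45  1.62  0.    1.07 -0.49]
veeL 0
veeR 56 slope -0.0299 mean 9.96 at 106.7 rng [ 8.9 11.3] std 0.8
rim-x 2
rim+y 52 slope 0.0268 mean 42.03 at -92.0 rng [40.1 43.6] std 1.2
rim-y 0
knk 88 slope 0.0058 mean -0.56 at 19.9 rng [-4.5  3.4] std 2.3
tcp box [ 60.8 135.4 131.7]
20 45 x [56.5 64.4] z [61.4 62.4]
26 32 x [57.4 63.4] z [61.6 62.6]
104 33 x [53.9 69.1] z [56.6 59.4]
110 150 x [54. 69.] z [58.6 60.1]
116 150 x [54.  68.9] z [58.9 60.6]
122 153 x [54.1 68.8] z [58.8 60.4]
128 167 x [54.1 68.7] z [58.7 60.6]
134 165 x [54.2 68.6] z [58.8 60.6]
140 180 x [53.4 69.3] z [58.7 60.4]
146 217 x [53.7 68.5] z [58.1 60.3]
keeper 0 
25 9 [53.2 54.7 55.6]
30 55 [55.3 57.6 62.8]
35 50 [55.6 64.7 70.4]
end y [ 21.8463619 148.5754102]
```

View pics/w10.png

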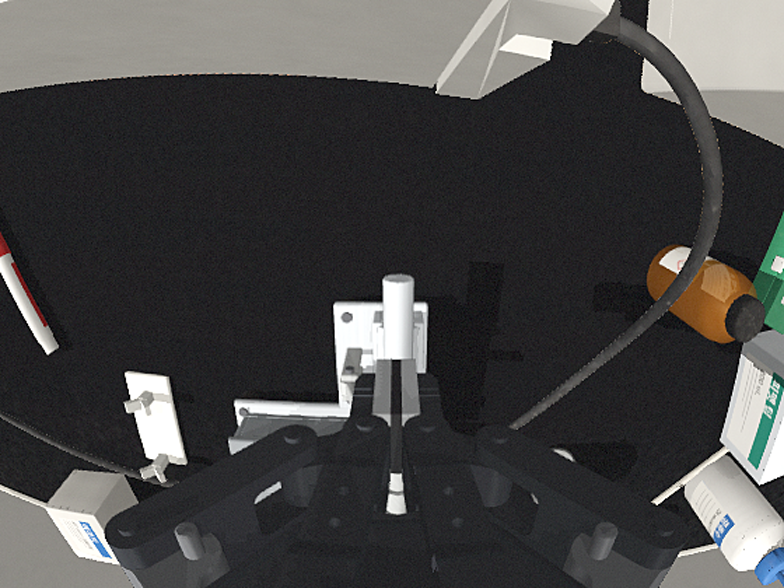

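Call:
jog_arm:
  commands: "-0.025 0.012 0 0 0; -0.0244 0.0122 0 0 0; 0 0 0.03 0 0; 0 0 0.033 0 0; 0 -0.015 0 0 0; 0 -0.01 0 0 0; 0 -0.008 0 0 0; 0 -0.008 0 0 0; 0 0 0 0 0"

```text
t: 22.32
eef_pos: [0.5519, -0.2872, 0.0705]
orientation: [2.132, 2.306, 0.0]
contact_force: [-0.0, 0.6, 0.4]
finger_gap: 0.0002
grasp_force: 0.0
```

Run:
```python
from h import *
report();s=snap('w11');B=boxf(load('pics/w11.npz'));p,a,M=pose(s);print('tcp box',np.round(boxf(p*1000),1))
for y0 in(84,):
  k=B[(abs(B[:,1]-y0-2)<5)&(B[:,0]>0)&(B[:,0]<60)&(B[:,2]>50)&(B[:,2]<110)]
  for z in range(50,110,5):
    q=k[(k[:,2]>=z)&(k[:,2]<z+5)]
    if len(q):print(z,len(q),np.round(np.percentile(q[:,0],[5,50,95]),1))
```

```text
t22.32 [ 0.5519 -0.2872  0.0705] yaw1.6494 tilt [ 0.0008 -0.0005] gap0.0002 F [-0.   0.6  0.4] g0.0 j [-0.5   0.53  1.67 -0.    0.95 -0.58]
tcp box [44.2 85.4 70.5]
50 93 [29.2 57.9 59.5]
55 148 [29.7 36.1 59.8]
60 96 [28.4 33.2 35.8]
65 89 [27.  31.3 34.4]
70 70 [25.3 28.7 32.2]
75 84 [23.5 27.7 33.6]
80 142 [22.2 28.3 55.2]
85 189 [21.3 27.3 52.4]
90 296 [20.  24.2 35. ]
95 58 [31.4 36.5 56.7]
100 5 [30.9 57.2 57.4]
105 151 [42.4 43.6 45.3]
```

Run:
```python
from h import *
a=.079;c,s=np.cos(a),np.sin(a)
def w(x,y,z):
    return (.5754+((x-61)*c-y*s)/1000,-.371+((x-61)*s+y*c)/1000,z/1000)
plan([(*w(50,86,115),1.65,0),(*w(61.3,168,115),3.2206,0)],.035,.17)
```

```text
0.0003 0.0028 -0.0223 -0 0; 0.0002 0.0027 -0.0224 -0 0; 0.0082 0.0011 0 -0.157 0; 0.0079 0.0024 0 -0.157 0; 0.0075 0.0036 0 -0.157 0; 0.0068 0.0047 0 -0.157 0; 0.006 0.0057 0 -0.157 0; 0.005 0.0066 0 -0.157 0; 0.0039 0.0073 0 -0.157 0; 0.0027 0.0078 0 -0.157 0

0.0014 0.0082 0 -0.158 0; 0.0002 0.0083 0 -0.157 0
```

Call:
jog_arm:
  commands: "0.0003 0.0028 -0.0223 0 0; 0.0002 0.0027 -0.0224 0 0; 0.0082 0.0011 0 -0.157 0; 0.0079 0.0024 0 -0.157 0; 0.0075 0.0036 0 -0.157 0; 0.0068 0.0047 0 -0.157 0; 0.006 0.0057 0 -0.157 0; 0.005 0.0066 0 -0.157 0; 0.0039 0.0073 0 -0.157 0; 0.0027 0.0078 0 -0.157 0"

```text
t: 23.62
eef_pos: [0.5617, -0.2196, 0.1144]
orientation: [0.361, 3.121, -0.0]
contact_force: [-0.2, 0.3, -0.0]
finger_gap: -0.0003
grasp_force: 0.0
```

Call:
jog_arm:
  commands: "0.0014 0.0082 0 -0.158 0; 0.0002 0.0083 0 -0.157 0; 0 0 0.03 0 0; 0 0 0.02 0 0; 0 0 0.008 0 0; 0 0 0 0 0; 0 0 0 0 0"

```text
t: 24.5
eef_pos: [0.5632, -0.2036, 0.0573]
orientation: [-0.124, 3.137, -0.001]
contact_force: [-0.3, -0.9, 0.4]
finger_gap: -0.0001
grasp_force: 0.0
```

```bash
cat > b.py <<'E'
from h import *
import sys
report();s=snap(sys.argv[1]);B=boxf(load(f'pics/{sys.argv[1]}.npz'));p,a,M=pose(s);print('tcp box',np.round(boxf(p*1000),1))
for y in range(20,170,6):
    q=B[(abs(B[:,1]-y)<3)&(abs(B[:,0]-61)<13)&(B[:,2]>49)&(B[:,2]<70)]
    if len(q)>3:print(y,len(q),'x',np.round(np.percentile(q[:,0],[2,98]),1),'z',np.round(np.percentile(q[:,2],[50,95]),1))
k=B[(abs(B[:,1]-86)<4)&(B[:,0]>5)&(B[:,0]<90)&(B[:,2]>50)&(B[:,2]<105)]
for x in range(5,90,5):
    q=k[(k[:,0]>=x)&(k[:,0]<x+5)]
    if len(q):print('keeper x',x,len(q),np.round(np.percentile(q[:,2],[5,50,95]),1))
E
python3 b.py w12
```

```text
t24.50 [ 0.5632 -0.2036  0.0573] yaw-3.0624 tilt [ 0.0017 -0.0006] gap-0.0001 F [-0.3 -0.9  0.4] g0.0 j [-0.37  0.51  1.74  0.    0.89 -2.02]
tcp box [ 62.1 167.9  57.3]
20 225 x [51.3 67.9] z [59.5 62.2]
26 333 x [51.7 69.6] z [57.6 61.8]
32 11 x [59.7 62. ] z [52.7 53.6]
38 47 x [57.4 62.9] z [54.  55.7]
44 100 x [57.1 65.2] z [55.1 56.3]
50 103 x [57.3 65. ] z [55.  56.4]
56 112 x [57.1 65. ] z [54.9 56.5]
62 116 x [57.6 65. ] z [55.  56.5]
68 124 x [57.2 65. ] z [55.  56.3]
74 125 x [57.4 64.9] z [55.  56.3]
80 130 x [57.3 64.9] z [54.9 56.5]
86 134 x [57.4 64.7] z [55.  56.4]
92 143 x [57.2 65.1] z [55.2 56.4]
98 158 x [53.6 67.4] z [56.6 60.1]
104 302 x [53.4 68.1] z [58.5 60.3]
110 312 x [53.5 68.3] z [58.3 60.4]
116 323 x [53.4 67.7] z [58.5 60.5]
122 342 x [53.2 68. ] z [58.4 60.4]
128 336 x [53.6 67.9] z [58.5 60.5]
134 345 x [53.6 67.6] z [58.4 60.3]
140 360 x [53.4 68.2] z [58.5 60.3]
146 396 x [53.3 67.8] z [57.9 60.3]
152 14 x [54.4 55. ] z [67.9 69.6]
158 91 x [50.2 55.4] z [66.8 69.7]
164 114 x [50.1 51.3] z [65.7 69.6]
keeper x 15 50 [89.1 90.9 92.1]
keeper x 20 391 [74.7 90.2 93.2]
keeper x 25 410 [53.2 75.1 92.8]
keeper x 30 170 [54.6 63.4 75.6]
keeper x 35 60 [54.3 56.4 59.5]
keeper x 40 3 [53.9 54.  54.2]
keeper x 55 94 [51.8 54.3 55.9]
keeper x 60 86 [54.3 55.7 56.5]
```

Call:
jog_arm:
  commands: "0.0008 0 0.0055 0 0; 0 0 0 0 0; 0 -0.006 0 0 0; 0 -0.006 0 0 0; 0 -0.006 0 0 0; 0 -0.006 0 0 0; 0 0 0 0 0"

```text
t: 25.42
eef_pos: [0.5637, -0.228, 0.0509]
orientation: [-0.123, 3.139, -0.0]
contact_force: [-0.0, -0.9, 0.0]
finger_gap: -0.0002
grasp_force: 0.0
```

```bash
python3 b.py w13 | head -28
```

```text
t25.43 [ 0.5637 -0.228   0.0509] yaw-3.0630 tilt [ 0.0003 -0.0003] gap-0.0002 F [-0.  -0.9  0. ] g0.0 j [-0.4   0.53  1.72 -0.    0.89 -2.05]
tcp box [ 60.6 143.5  50.9]
20 255 x [51.4 68.1] z [60.1 62.1]
26 445 x [51.6 69.4] z [56.6 61.8]
32 117 x [57.1 65.2] z [54.7 56.3]
38 122 x [57.  64.7] z [54.8 56.5]
44 130 x [57.3 64.7] z [55.  56.3]
50 135 x [57.1 64.7] z [55.1 56.4]
56 142 x [57.3 64.8] z [55.  56.6]
62 145 x [57.2 64.8] z [54.8 56.3]
68 159 x [56.9 64.8] z [55.  56.5]
74 149 x [57.2 64.3] z [55.1 56.4]
80 198 x [53.6 66.8] z [57.5 60.4]
86 323 x [53.3 67. ] z [58.4 60.2]
92 337 x [53.3 66.6] z [58.5 60.2]
98 345 x [53.4 67.1] z [58.4 60.2]
104 348 x [53.4 66.7] z [58.5 60.4]
110 362 x [53.4 66.9] z [58.7 60.4]
116 361 x [53.5 66.4] z [58.7 60.3]
122 366 x [53.5 66.6] z [58.5 60.6]
128 267 x [53.  65.3] z [58.6 67. ]
134 171 x [48.9 54. ] z [63.4 69.4]
140 211 x [48.6 49.8] z [62.6 69.1]
146 215 x [48.6 49.8] z [62.9 69.3]
152 166 x [52.4 54. ] z [63.6 69.6]
158 27 x [52.8 53.9] z [65.3 69.5]
keeper x 15 82 [88.9 91.  92.3]
keeper x 20 459 [76.1 91.1 93.4]
```

Call:
jog_arm:
  commands: "0 -0.006 0 0 0; 0 -0.007 0 0 0; 0 -0.007 0 0 0; 0 -0.007 0 0 0; 0 -0.007 0 0 0; 0 -0.006 0 0 0; 0 0 0 0 0"

```text
t: 26.35
eef_pos: [0.5669, -0.2678, 0.0509]
orientation: [-0.124, 3.139, -0.001]
contact_force: [-0.4, 1.0, -0.5]
finger_gap: 0.0001
grasp_force: 0.0
```

Call:
jog_arm:
  commands: "0 -0.004 0 0 0; 0 -0.003 0 0 0; 0 -0.002 0 0 0; 0 0 0 0 0"

```text
t: 26.85
eef_pos: [0.5675, -0.2763, 0.0509]
orientation: [-0.124, 3.139, -0.0]
contact_force: [0.4, -0.2, -0.1]
finger_gap: -0.0
grasp_force: 0.1
```

```bash
python3 b.py w14 | head -20
```

```text
t26.85 [ 0.5675 -0.2763  0.0509] yaw-3.0625 tilt [ 0.0001 -0.0001] gap-0.0000 F [ 0.4 -0.2 -0.1] g0.1 j [-0.47  0.56  1.66 -0.    0.92 -2.12]
tcp box [60.6 95.  50.9]
20 372 x [51.2 67.7] z [60.2 62.3]
26 487 x [51.6 69. ] z [57.2 62. ]
32 191 x [53.3 66.3] z [57.4 60. ]
38 328 x [53.2 67.2] z [58.5 60.3]
44 344 x [53.2 66.8] z [58.5 60.3]
50 347 x [53.3 66.9] z [58.5 60.3]
56 355 x [53.3 66.7] z [58.5 60.5]
62 364 x [53.3 66.8] z [58.7 60.4]
68 359 x [53.4 66.5] z [58.5 60.5]
74 380 x [53.3 66.7] z [58.8 60.5]
80 248 x [52.7 65.2] z [58.5 67.4]
86 174 x [48.7 53.9] z [63.3 69.2]
92 207 x [48.6 49.8] z [62.4 69. ]
98 206 x [48.6 49.9] z [62.8 69.3]
104 173 x [52.7 53.9] z [63.8 69.5]
110 16 x [52.8 53.8] z [65.4 69.3]
keeper x 15 88 [89.2 90.8 92.1]
keeper x 20 419 [76.7 92.  93.4]
```

Call:
jog_arm:
  commands: "0 -0.0015 0 0 0; 0 -0.001 0 0 0; 0 -0.001 0 0 0; 0 0 0 0 0"

```text
t: 27.4
eef_pos: [0.5678, -0.2797, 0.0509]
orientation: [-0.124, 3.139, 0.0]
contact_force: [0.4, 0.7, 0.1]
finger_gap: -0.0001
grasp_force: 0.2
```

Call:
jog_arm:
  commands: "0 -0.001 0 0 0; 0 0 0 0 0"

```text
t: 27.65
eef_pos: [0.5679, -0.2806, 0.0509]
orientation: [-0.124, 3.139, 0.0]
contact_force: [0.5, 1.2, 0.3]
finger_gap: -0.0001
grasp_force: 0.3
```

Call:
jog_arm:
  commands: "0 -0.001 0 0 0; 0 0 0 0 0"

```text
t: 27.9
eef_pos: [0.5678, -0.2813, 0.0508]
orientation: [0.124, -3.139, -0.001]
contact_force: [-0.0, 2.9, 0.4]
finger_gap: 0.0002
grasp_force: 1.0
```

Run:
```python
from h import *
report();s=snap('w15');B=boxf(load('pics/w15.npz'));p,a,M=pose(s);print('tcp box',np.round(boxf(p*1000),1))
for y in np.arange(21,40,1.):
    q=B[(abs(B[:,1]-y)<.5)&(abs(B[:,0]-61)<4)&(B[:,2]>50)&(B[:,2]<66)]
    if len(q):print(y,len(q),np.round(np.median(q[:,2]),1))
```

```text
t27.90 [ 0.5678 -0.2813  0.0508] yaw-3.0625 tilt [-0.0003  0.0007] gap0.0002 F [-0.   2.9  0.4] g1.0 j [-0.48  0.56  1.65  0.    0.92 -2.13]
tcp box [60.5 90.  50.8]
21.0 20 61.6
22.0 25 61.5
23.0 27 61.5
24.0 23 61.5
25.0 24 61.6
26.0 36 61.1
27.0 37 60.2
28.0 25 59.6
29.0 21 59.7
30.0 29 59.6
31.0 29 59.4
32.0 27 59.5
33.0 25 59.1
34.0 26 59.6
35.0 23 59.4
36.0 25 59.5
37.0 27 59.6
38.0 29 59.4
39.0 22 59.4
```

Call:
jog_arm:
  commands: "0 -0.001 0 0 0; 0 -0.001 0 0 0; 0 0 0 0 0"

```text
t: 28.32
eef_pos: [0.5677, -0.2817, 0.0506]
orientation: [0.123, -3.138, -0.006]
contact_force: [-0.4, 7.2, 1.0]
finger_gap: 0.0001
grasp_force: 3.6
```

Call:
jog_arm:
  commands: "0 0.004 0 0 0; 0 0.001 0 0 0; 0 0 -0.035 0 0; 0 0 -0.035 0 0; 0.035 0 0 0 0; 0.0365 0 0 0 0; 0 0 0.025 0 0; 0 0 0.021 0 0; 0 0 0 0 0"

```text
t: 29.45
eef_pos: [0.4954, -0.2843, 0.0737]
orientation: [0.124, -3.137, -0.002]
contact_force: [0.4, -0.1, -1.2]
finger_gap: -0.0002
grasp_force: 0.0
```

Run:
```python
from h import *
report();s=monitor.observe();p,a,M=pose(s);print('tcp box',np.round(boxf(p*1000),1))
s=snap('w16');B=boxf(load('pics/w16.npz'))
q=B[(abs(B[:,0]-61)<8)&(B[:,1]>20)&(B[:,1]<160)&(B[:,2]>56.5)&(B[:,2]<61)];print('handle end',np.percentile(q[:,1],[1,99]))
k=B[(abs(B[:,1]-86)<4)&(B[:,0]>5)&(B[:,0]<50)&(B[:,2]>85)&(B[:,2]<98)];print('keeper top',len(k),k.mean(0) if len(k) else'')
```

```text
t29.45 [ 0.4954 -0.2843  0.0737] yaw-3.0626 tilt [-0.0025  0.001 ] gap-0.0002 F [ 0.4 -0.1 -1.2] g0.0 j [-0.54  0.46  1.79 -0.    0.9  -2.19]
tcp box [-11.9  92.8  73.7]
handle end [25.72210752 37.03264384]
keeper top 0
```

Call:
jog_arm:
  commands: "-0.012 0 0 0 0; -0.01 0 0 0 0; -0.01 0 0 0 0; -0.01 0 0 0 0; -0.01 0 0 0 0; -0.005 0 0 0 0; 0 0 0 0 0"

```text
t: 30.38
eef_pos: [0.5538, -0.2797, 0.0748]
orientation: [-0.125, 3.139, -0.0]
contact_force: [-0.1, 1.0, 0.1]
finger_gap: 0.0002
grasp_force: 0.0
```

Call:
jog_arm:
  commands: "0.006 0 -0.01 0 0; 0 0 -0.03 0 0; -0.03 0 0 0 0; 0 0 0 0 0"

```text
t: 30.88
eef_pos: [0.5783, -0.2781, 0.1161]
orientation: [-0.125, 3.137, -0.002]
contact_force: [-0.3, 0.3, 0.2]
finger_gap: 0.0004
grasp_force: 0.0
```

```bash
python3 b.py w17 | grep -v "^[0-9]"
python3 - <<'E'
from h import *
B=boxf(load('pics/w17.npz'));q=B[(abs(B[:,0]-61)<8)&(B[:,1]>40)&(B[:,1]<82)&(B[:,2]>56.5)&(B[:,2]<61.5)];print('handle end',len(q),np.percentile(q[:,1],[1,99]) if len(q) else '')
E
```

```text
t30.88 [ 0.5783 -0.2781  0.1161] yaw-3.0618 tilt [ 0.0025 -0.001 ] gap0.0004 F [-0.3  0.3  0.2] g0.0 j [-0.47  0.51  1.57  0.    1.06 -2.12]
tcp box [ 71.2  92.4 116.1]
keeper x 25 48 [51.2 54.6 57.2]
keeper x 30 104 [55.1 57.6 58.7]
keeper x 35 112 [57.  59.9 62. ]
keeper x 40 113 [61.7 64.  66.3]
keeper x 45 117 [65.8 68.3 70.7]
keeper x 50 120 [70.1 72.3 74.6]
keeper x 55 130 [74.  76.7 79. ]
keeper x 60 118 [78.3 80.5 82.3]
keeper x 65 23 [77.8 79.3 81. ]
handle end 992 [40.45959898 76.53853358]
```

Call:
jog_arm:
  commands: "0.005 0 0.025 0 0; 0 0 0.012 0 0; 0 0 0.008 0 0; 0 0 0.006 0 0; 0 0 0.005 0 0; 0 0 0.002 0 0; 0 0 0 0 0"

```text
t: 31.8
eef_pos: [0.5721, -0.2782, 0.0568]
orientation: [0.124, -3.139, -0.0]
contact_force: [0.7, -0.1, 0.6]
finger_gap: 0.0003
grasp_force: 0.0
```

Call:
jog_arm:
  commands: "0 0 0.0015 0 0; 0 0 0 0 0"

```text
t: 32.05
eef_pos: [0.5723, -0.2783, 0.056]
orientation: [-0.124, 3.138, -0.0]
contact_force: [-0.4, -0.6, 3.2]
finger_gap: 0.0
grasp_force: 1.7
```

Call:
jog_arm:
  commands: "0 0 0.001 0 0; 0 0 0.001 0 0; 0 0 0 0 0"

```text
t: 32.42
eef_pos: [0.5724, -0.2785, 0.0556]
orientation: [-0.124, 3.138, -0.001]
contact_force: [-2.5, 1.6, 11.8]
finger_gap: 0.0001
grasp_force: 6.1
```

Call:
jog_arm:
  commands: "0 0 -0.01 0 0; 0 0 -0.035 0 0; 0 0 -0.035 0 0; 0.04 0.01 -0.03 0 0; 0.04 0.01 0 0 0; 0 0 0 0 0; 0 0 0 0 0"

```text
t: 33.3
eef_pos: [0.4914, -0.2649, 0.1636]
orientation: [-0.124, 3.138, -0.001]
contact_force: [-0.6, -0.1, -0.9]
finger_gap: -0.0002
grasp_force: 0.0
```

```bash
python3 b.py w18
python3 - <<'E'
from h import *
B=boxf(load('pics/w18.npz'));q=B[(abs(B[:,0]-61)<8)&(B[:,1]>30)&(B[:,1]<82)&(B[:,2]>57)&(B[:,2]<61.5)];print('handle end',len(q),np.percentile(q[:,1],[1,99]))
b=B[(abs(B[:,2]-55)<4)&(abs(B[:,0])<46)&(abs(B[:,1])<43)];A=np.c_[b[:,:2],np.ones(len(b))];print('plate',np.linalg.lstsq(A,b[:,2],rcond=None)[0])
E
```

```text
t33.30 [ 0.4914 -0.2649  0.1636] yaw-3.0626 tilt [ 0.0012 -0.0004] gap-0.0002 F [-0.6 -0.1 -0.9] g0.0 j [-0.52  0.34  1.71  0.    1.09 -2.17]
tcp box [-14.3 112.4 163.6]
20 122 x [51.6 68.7] z [60.  62.3]
26 136 x [51.5 68.2] z [58.9 62.2]
32 101 x [53.1 65.5] z [58.4 60.3]
38 106 x [53.1 65.1] z [58.1 60.1]
44 104 x [53.1 65.3] z [58.6 60.2]
50 107 x [53.3 68.1] z [58.4 60.5]
56 112 x [53.4 68.6] z [58.6 60.5]
62 110 x [52.9 68.1] z [57.9 60.2]
68 116 x [53.  67.8] z [58.1 60.5]
74 122 x [52.9 68.1] z [58.  60.4]
80 34 x [48.8 67.8] z [55.6 56.4]
86 21 x [48.4 57.2] z [56.5 57.2]
keeper x 25 43 [50.9 53.9 56.9]
keeper x 30 53 [53.9 57.5 59. ]
keeper x 35 40 [55.4 56.8 58.2]
keeper x 40 36 [54.7 56.1 56.9]
keeper x 45 21 [55.6 56.3 57.2]
keeper x 50 17 [55.5 56.3 57.2]
keeper x 55 9 [55.7 56.2 56.8]
keeper x 60 4 [55.  55.8 55.9]
handle end 552 [30.6988669  76.79225071]
plate [ 1.03625824e-04 -6.58563309e-05  5.50844052e+01]
```

View pics/w18.png

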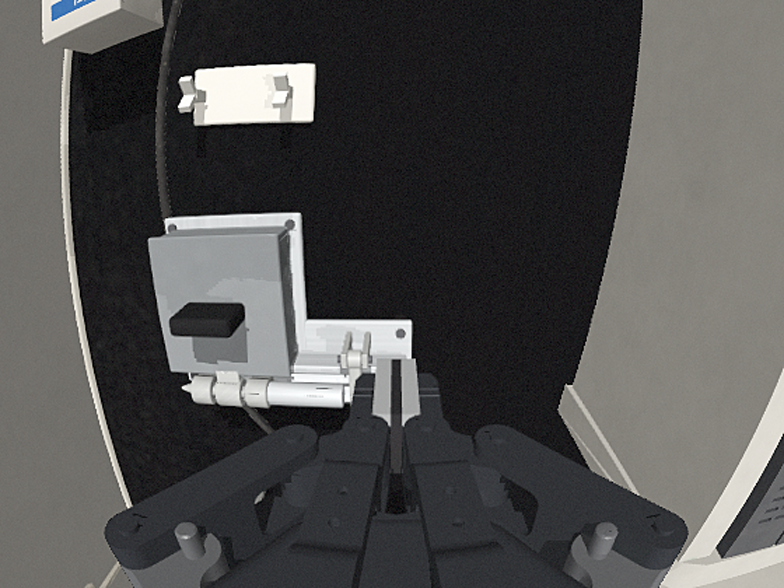

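The picture shows the lid level on the box (around 215,300). The pin runs through all three knuckles, with its tip out at (185,390), and the keeper lies level across the vee (355,360–400) with its top at z = 56 mm. The robot is touching nothing.

```bash
python3 -c "
from cell import job;print(job.finish_job())"
```

```text
the job is handed in; nothing more can be done
None
```

I handed the job in at about 33 s. The lid is seated on the box, the pin is through all three knuckles with its shoulder against the first, and the keeper is folded down. On the way, the lid slipped from my first grip onto the box and the keeper got knocked inward; I re-gripped the lid and pushed the keeper back before sliding the pin.

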